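# Clamp the counting-chamber carrier on the microscope stage

### The arm

A 6-joint arm with a two-finger parallel gripper is mounted at the origin on a cart in front of the work surface, level with it; the furniture and walls round the work are solid. World frame = base frame: x ahead of the robot, y to its left, z up, the work surface at z = 0. Lengths are in m, angles in rad, forces in N, time in s.
With the tool pointing down it reaches from about 0.275 to 0.825 m from the base axis. Payload 4.9 kg.
Tool frame: the origin (TCP) lies at the very end of the fingers, on their centre line; the grasp point (between the pads) lies 19 mm behind it; x points along the fingers, z is the direction in which the jaws open and shut, and the axes are right-handed (so a half turn about x gives the same grasp; the last joint's range is limited). The gripper opens to 85 mm and grips with 20 to 120 N. Pads are 22 mm wide; open, the fingers measure 114 mm over their backs; the gripper's body (76 mm by 85 mm) begins 54 mm behind the grasp point. The pads swing forward as they close: fully open they stand 13 mm farther back than shut.
Start: joints at [-1.288, 0.326, -0.193, 1.052, 0, 1.437], TCP at [0.223, -0.503, 0.231] pointing down, gripper open.
Joint ranges: [-2.65, 2.65], [-0.97, 1.79], [-1.3, 1.35], [-1.93, 2.1], [-1.47, 1.37], [-3.14, 3.14]. Speed limits (rad/s): [2.57, 2.57, 3.14, 3.14, 3.14, 3.14].

### API

Orientations are given as a unit quaternion [x, y, z, w].
In Python, from rig import * gives the robot as it stands.
- The arm moves only by the shell command python3 -m handwheel 'ROWS' [FORCE]. ROWS is JSON, a list of rows, each an object with "xyz": the shift along the world's x, y, z in mm, a list of three; "rotation": the turn, a rotation vector about the world's x, y, z in rad, a list of three; "grip": the opening, from 0 (shut) to 1 (fully open). In form: [{"xyz": [dx, dy, dz], "rotation": [rx, ry, rz], "grip": grip}, ...]. A call has 1 to 10 rows; each row shifts and turns the commanded pose from where the row before left it; what a row does not reach is not made up. A row lasts 1/10 s, in which the tool goes at most 50 mm and 8.59 degrees, less where a joint would pass 70% of its speed; a pose out of reach is approached as far as the arm can. A call is refused whole if a number of a shift passes 50 or a number of a turn 0.15, either way. A call with a gripper value outside its range is refused whole. The fingers move at their own pace and stop on an object; FORCE is the grip in N (left out, the last holds). Time passes only in rows, so rows that do not move let the fingers close. It gives the time, the measured TCP pose, the force and the opening at its end, in the units of the state.
- sense(): the state, without advancing time (a new reading comes with each control period).
- capture(name): name is "side" or "top" or "wrist"; returns a dict with "color" (400x640x3 uint8, red, green, blue), "K" (3x3 intrinsics, pixels), "R" (3x3) and "t" (3): a world point X has camera coordinates R X + t. Camera axes: x right, y down, z forward; pixel columns grow to the right and rows downward; lengths in m; the calibration is good to about 2 mm. A picture is of the moment at which its call begins. There is no depth.
- close_job(): hands the job in, once; it reports no verdict.
Trained networks look in a picture, given as the dict that the camera call returned (one of the last four; its "shot" number tells which), for a name from the list of things; names that differ only in an ending like _2 or _b are one class to them, and where a whole thing is asked for, a point or a joint stands for the part that bears it (a point fixed in the world has none). Each returns a list of dicts, best first, with "score" (0 to 1); they miss things now and then, are a little off and sometimes report something else, mostly with a low value. They report only what shows in the picture. A call takes as long as a camera call.
- trace(picture, query): "region" (400x640 bool, what is visible of it) and "point" ([row, column] in pixels, amid what is visible of it).
The state is a dict: "t": time; "qpos": joint angles; "joint_velocities": joint speeds; "effort": joint torques, N m; "tool_pos": TCP position; "orientation": TCP orientation; "ft_force": force on the tool from outside, world axes, zero at the start; "ft_torque": the same for the moment, N m; "finger_gap": finger opening in m.
Only numpy, scipy, OpenCV 4.12 (cv2) and the standard library are available. Lean on these libraries where they do the work, as an engineer would, in place of code of your own. Each camera call takes 0.05 s, during which the arm holds its last target. There are 200 camera calls.

### The job

Swing the spring clip on the small stage fully up so that it stays open, then lay the flat counting-chamber carrier gently on the stage plate, lengthwise, and slide it under the heads of the two stop posts until it gently touches both posts and lies along the side fence; the posts have just been re-set, so find them by feel and never force the carrier. Then keep hold of the clip's knob while you lower it onto the carrier, so that it never snaps down, and let go with the carrier clamped in place. Leave the timer, the vial and the white bottle alone.

Things in the scene. Friction and masses are not known exactly. Their poses are not given: they have to be found in the camera images.
- stage: fixed grey stage plate, 160 (x, from -75 to +85) x 90 (y) mm, flat top at z = 16 mm; origin on its underside. The hinged clip stands at its +x end, reaching towards -x along y = 0. The carrier is loaded from the -x end, long side along x; home, its centre is at y = 0, z = 19.5 mm and, as the posts happen to be set, at x = -32 to -14 mm. It bears 10 N from posts and fence, not 15
- fence: fixed steel fence bar on the stage, 28 x 6 x 7 mm high (origin here: stage x = 0, y = 0, z = 16 mm; stage axes). It runs along x from -16 to +12 mm; its guiding face looks to -y and lies at y = +18 mm. Nothing stands on the -y side. Below x = -16 mm there is room for a finger on both sides of the carrier
- carrier_center (a point): centre of the loose carrier, a flat white rectangular slab 80 (x, long) x 36 (y) x 7 mm (z) with a small glass counting chamber flush in its top; about 45 g, lies flat on the worktop at the start. Either end may go in first. Held near its rear end (about 24 mm behind its centre) the fingers stay clear of fence and clip
- clip (a joint): angle of the spring clip, rad: 0 = down (tip 1 mm over the bare plate), 1.25 = fully up; about 0.12 when resting on the carrier. Over-centre spring: below 0.70 it pulls shut (about 4 N at the knob near 0, less towards 0.70), above 0.70 it pulls open and stays up by itself. Going down it runs ahead of a finger that only pushes it
- clip_knob (a point): centre of the black cylindrical knob on the clip: 14 mm thick, 18 mm long, axis along the stage's y, on a 6 mm stem over the 10 mm wide clip arm. Pinch it from above by its two ends (fingers closing along stage y); it turns between the fingers. With the clip down it is 39 mm over the plate, 42 mm before (-x) and 26 mm above the hinge; it swings up towards +x, radius 49.4 mm
- clip_hinge (a point): axis of the clip's hinge, at stage x = 52, y = 0, z = 29 mm; the axis runs along the stage's y, the steel cheeks beside it reach 37 mm above the worktop and stand 24 mm apart over their outsides. Before it stand the two stop posts, 5 mm thick, with 12 mm round heads: underside 8.5 mm, top 11.5 mm over the plate, overhanging the stopping sides by 3.5 mm
- carrier: the carrier, origin at the centre of its underside, same axes as described at carrier_center
- timer_b: white kitchen-type timer, 66 x 66 x 20 mm, lying near; a bystander
- vial_b: small capped glass vial, 27 mm thick, 61 mm high, upright; a bystander
- bottle_b: white plastic bottle, 60 mm thick, 108 mm high, upright; a bystander
- clip_tip: the roller tip under the free end of the steel clip, 6 mm thick, 10 mm long (origin here: on the clip's hinge axis; its x axis points from the tip towards the hinge and turns with the clip). The tip lies 52 mm from the hinge and presses on the carrier 8 to 26 mm from the carrier's front end
- feeler (a joint): how far (m) the brass feeler pin between the two stop posts is pushed in: 0 until the carrier meets it, 0.004 with the carrier against the posts; hardly any force. Pin and posts sit on a carriage set anew each time and not measured: the posts' stopping sides are at stage x = 8 to 26 mm, y = -12.5 and +12.5; the pin stands out 4 mm before them, 3.5 mm over the plate

How it is judged:
By the outcome, as a careful person would: the job done as asked, in the order asked, and still so for the second after the job is handed in, with the robot touching nothing.
It also fails if it takes over 72 s, if anything falls off the work surface, if the arm or the gripper's body presses on something with over 40 N, if the wrist force passes 120 N, or if a joint passes its speed limit or range.

## Working session

There is one attempt and no reset: what is moved stays moved. The work goes in short steps, Python scripts to look and compute and a shell command to move; the robot and the scene stay as the last step left them, time stands still between calls to the robot, and variables do not carry over. Pictures are saved under pics/ and viewed, about 8 in all and at most 12, crops included, and the job is handed in when it is done.

```bash
ls; mkdir -p pics; cat > h.py <<'E'
from rig import *
import numpy as np, cv2
def ray(p,rc):
    K,R,t=map(np.array,(p["K"],p["R"],p["t"])); d=R.T@np.linalg.inv(K)@np.array([rc[1],rc[0],1.]); return -R.T@t,d
def atz(p,rc,z):
    o,d=ray(p,rc); return o+d*(z-o[2])/d[2]
def proj(p,X):
    K,R,t=map(np.array,(p["K"],p["R"],p["t"])); c=K@(R@np.array(X)+t); return c[1]/c[2],c[0]/c[2]
def save(p,n): cv2.imwrite("pics/"+n,np.array(p["color"])[:,:,::-1])
E
python3 - <<'E'
from h import *
s=sense(); print(s["t"],s["tool_pos"],s["orientation"],s["ft_force"],s["finger_gap"])
for cam in("top","side"):
    p=capture(cam); save(p,cam+"0.png"); 
    o,_=ray(p,[200,320]); print(cam,o,np.array(p["R"])[2])
    for q,z in(("stage",.016),("fence",.02),("carrier",.007),("carrier_center",.0035),("clip",.03),("clip_knob",.055),("clip_hinge",.029),("timer_b",.02),("vial_b",.06),("bottle_b",.1)):
        for r in trace(p,q)[:2]:
            print(q,round(r["score"],2),np.round(r["point"],1),r["region"].sum(),np.round(atz(p,r["point"],z),4))
E
```

```text
pics
0.0 [ 0.222516   -0.50234648  0.23050964] [ 0.38612713  0.59308779 -0.38532593  0.59217957] [-0.53577581 -0.15828183  0.06228209] 0.08551709822651139
top [0.42036148 0.07014355 1.19963468] [ 0.07449214  0.01162276 -0.99715387]
stage 0.72 [203.4 311.4] 1955 [0.5423 0.0889 0.016 ]
fence 0.7 [237.4 437.3] 440 [ 0.4473 -0.2374  0.02  ]
carrier 0.71 [201.2 310.4] 1993 [0.5492 0.0916 0.007 ]
carrier_center 0.95 [238.1 439.1] 434 [ 0.4458 -0.2464  0.0035]
clip_knob 0.57 [199.7 302.5] 138 [0.5482 0.1108 0.055 ]
clip_hinge 0.96 [204.5 309. ] 2106 [0.5382 0.095  0.029 ]
timer_b 0.76 [220.1 381.7] 630 [ 0.4949 -0.0943  0.02  ]
vial_b 0.46 [234.  222.9] 100 [0.4639 0.3134 0.06  ]
bottle_b 0.57 [187.5 218.3] 588 [0.577  0.3161 0.1   ]
side [0.3257752  0.76764018 0.64667594] [ 0.19186487 -0.7686097  -0.61026797]
stage 0.96 [233.3 298.8] 1722 [0.5382 0.1058 0.016 ]
fence 0.36 [235.1 300.7] 36 [0.5304 0.1153 0.02  ]
carrier 0.54 [170.7 351. ] 204 [ 0.4611 -0.2292  0.007 ]
carrier_center 0.66 [172.5 357.1] 163 [ 0.4411 -0.2287  0.0035]
clip_knob 0.63 [230.2 293.5] 126 [0.5405 0.1391 0.055 ]
clip_hinge 0.68 [232.2 299.6] 1697 [0.533  0.1151 0.029 ]
timer_b 0.81 [191.1 334.1] 366 [ 0.4876 -0.089   0.02  ]
timer_b 0.58 [307.7 306. ] 339 [0.4604 0.3222 0.02  ]
vial_b 0.6 [306.5 304.6] 337 [0.4551 0.3486 0.06  ]
vial_b 0.52 [170.3 353.5] 158 [ 0.4431 -0.1505  0.06  ]
bottle_b 0.67 [289.6 243.9] 1468 [0.5662 0.3676 0.1   ]
bottle_b 0.67 [222.9 292.8] 134 [0.5329 0.1635 0.1   ]
```

```bash
python3 - <<'E'
import cv2,numpy as np
a=cv2.imread("pics/top0.png"); b=cv2.imread("pics/side0.png")
A=cv2.resize(a[150:280,200:480],None,fx=2.85,fy=2.85,interpolation=cv2.INTER_CUBIC)[:370,:798]
B=cv2.resize(b[150:330,200:480],(360,231)); 
B1=cv2.resize(b[190:270,240:360],(345,230),interpolation=cv2.INTER_CUBIC)
out=np.zeros((600,800,3),np.uint8); out[:A.shape[0],:A.shape[1]]=A; out[370:600,:360]=B[:230]; out[370:600,400:745]=B1
cv2.imwrite("pics/c0.png",out)
E
```

```text
(no output)
```

View pics/c0.png

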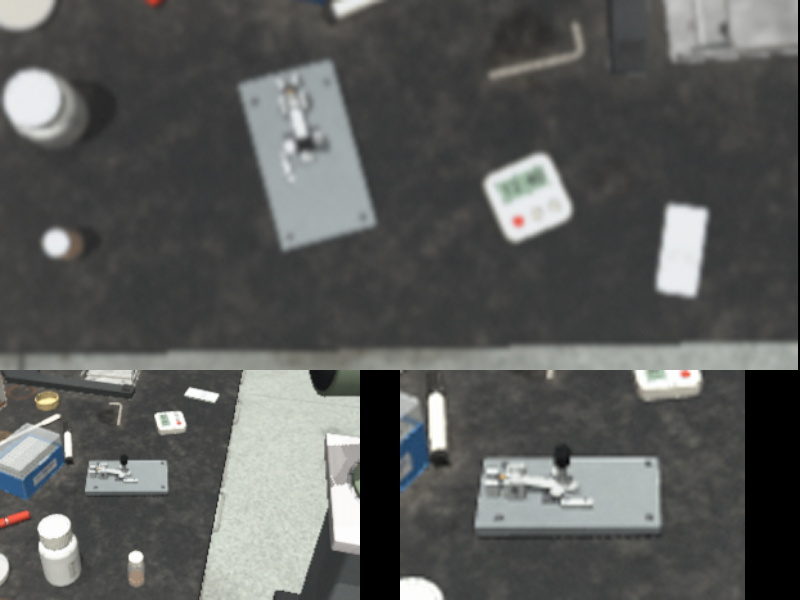

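The top view (crop) shows the stage centred near (305,155). Its hinge end is up-left and the fence is on its left. The timer is at (528,197), the carrier at (683,250), the bottle at (45,105) and the vial at (60,243). Next I'll get coarse poses.

```bash
cat >> h.py <<'E'
def rect(p,reg,z):
    m=reg.astype(np.uint8); m=cv2.morphologyEx(m,cv2.MORPH_OPEN,np.ones((3,3)))
    c=max(cv2.findContours(m,0,1)[0],key=cv2.contourArea)[:,0]
    W=np.array([atz(p,[v,u],z)[:2] for u,v in c])
    (cx,cy),(w,h),a=cv2.minAreaRect((W*1000).astype(np.float32))
    if w<h: w,h,a=h,w,a+90
    a=(a+90)%180-90
    return np.round([cx,cy,w,h,a],1)
E
python3 - <<'E'
from h import *
p=capture("top")
print("stage",rect(p,trace(p,"stage")[0]["region"],.016)); print("carr",rect(p,trace(p,"carrier_center")[0]["region"],.007))
hsv=np.array(p["color"]).astype(int)
m=(hsv.min(2)>95); m[:,:280]=0;m[:,335:]=0;m[:168]=0;m[240:]=0
print("stage col",rect(p,m,.016))
p=capture("wrist"); o,_=ray(p,[200,320]); s=sense();print("wrist cam",o,np.array(p["R"]),s["tool_pos"],np.array(p["K"])[0,0])
from scipy.spatial.transform import Rotation as R
print(R.from_quat(s["orientation"]).as_matrix().round(3))
E
```

```text
stage [540.3  99.7 159.7  89.6  14. ]
carr [ 445.8 -244.4   83.3   40.6  -10.2]
stage col [541.8 100.1 162.   92.2  14.2]
wrist cam [ 0.29327015 -0.47019176  0.37391097] [[ 4.05196331e-01 -9.14229690e-01 -9.13357301e-05]
 [-8.71949470e-01 -3.86487314e-01  3.00552289e-01]
 [-2.74809126e-01 -1.21703045e-01 -9.53765334e-01]] [ 0.22267442 -0.50293548  0.23128497] 276.2026407656792
[[ 0.     0.914  0.405]
 [-0.     0.405 -0.914]
 [-1.     0.     0.   ]]
```

```bash
python3 -m handwheel '[{"xyz":[19,40,-2],"rotation":[0,0,-0.0115],"grip":0.5},{"xyz":[19,40,-2],"rotation":[0,0,-0.0115],"grip":0.5},{"xyz":[19,40,-2],"rotation":[0,0,-0.0115],"grip":0.5},{"xyz":[19,40,-2],"rotation":[0,0,-0.0115],"grip":0.5},{"xyz":[19,40,-2],"rotation":[0,0,-0.0115],"grip":0.5},{"xyz":[19,40,-2],"rotation":[0,0,-0.0115],"grip":0.5},{"xyz":[19,40,-2],"rotation":[0,0,-0.0115],"grip":0.5},{"xyz":[19,40,-2],"rotation":[0,0,-0.0115],"grip":0.5}]'
python3 -m handwheel '[{"xyz":[19,40,-2],"rotation":[0,0,-0.0115],"grip":0.5},{"xyz":[19,40,-2],"rotation":[0,0,-0.0115],"grip":0.5},{"xyz":[19,40,-2],"rotation":[0,0,-0.0115],"grip":0.5},{"xyz":[19,40,-2],"rotation":[0,0,-0.0115],"grip":0.5},{"xyz":[19,40,-2],"rotation":[0,0,-0.0115],"grip":0.5},{"xyz":[19,40,-2],"rotation":[0,0,-0.0115],"grip":0.5},{"xyz":[19,40,-2],"rotation":[0,0,-0.0115],"grip":0.5},{"xyz":[0,0,0],"rotation":[0,0,0],"grip":0.5},{"xyz":[0,0,0],"rotation":[0,0,0],"grip":0.5}]'
python3 - <<'E'
from h import *
p=capture("wrist"); save(p,"w1.png"); s=sense(); print(s["t"],s["tool_pos"],s["ft_force"])
a=np.radians(14); B=np.array([[np.cos(a),-np.sin(a)],[np.sin(a),np.cos(a)]]); O=np.array([.5355,.0985])
img=np.array(p["color"])[:,:,::-1].copy()
print("stage",rect(p,trace(p,"stage")[0]["region"],.016))
for q,z in(("clip_knob",.055),("fence",.023),("clip_hinge",.029),("clip_tip",.02)):
    for r in trace(p,q)[:1]:
        w=atz(p,r["point"],z); print(q,round(r["score"],2),np.round(r["point"],1),r["region"].sum(),np.round(w,4),"stage xy",np.round(B.T@(w[:2]-O)*1000,1))
for X in [(-75,-45,16),(85,-45,16),(85,45,16),(-75,45,16),(10,0,55),(52,0,29),(-16,18,23),(12,18,23)]:
    w=O+B@(np.array(X[:2])/1000); v,u=proj(p,[w[0],w[1],X[2]/1000]); cv2.circle(img,(int(u),int(v)),3,(0,0,255),1)
cv2.imwrite("pics/w1c.png",img)
E
```

```text
t: 2.1
tool_pos: [0.3753, -0.1814, 0.2155]
orientation: [0.413, 0.574, -0.413, 0.574]
ft_force: [1.2, -1.0, -0.2]
finger_gap: 0.0427
t: 3.0
tool_pos: [0.5075, 0.0978, 0.2009]
orientation: [0.434, 0.558, -0.435, 0.558]
ft_force: [-0.4, 0.8, -0.3]
finger_gap: 0.0431
3.05 [0.50718289 0.09694205 0.20106215] [-0.89049751  0.50524226 -0.62766154]
stage [541.5 102.7 162.   90.8  13.9]
clip_knob 0.93 [129.6 322.4] 629 [0.5621 0.1092 0.055 ] stage xy [28.4  4. ]
fence 0.41 [152.  306.6] 126 [0.5307 0.1197 0.023 ] stage xy [ 0.5 21.7]
clip_hinge 0.98 [134.7 324.7] 10448 [0.5555 0.1045 0.029 ] stage xy [20.8  1. ]
```

View pics/w1c.png

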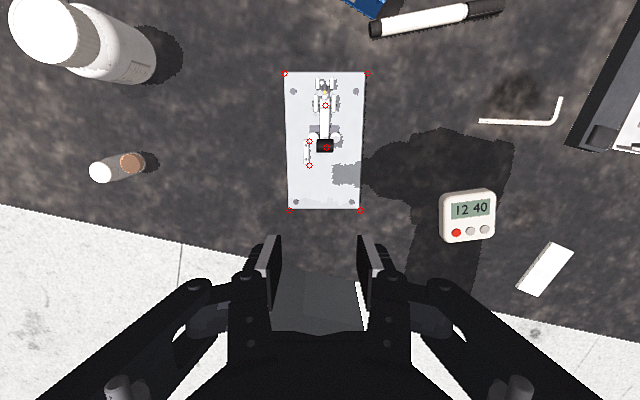

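The stage outline matches its size. The knob shows at pixel (325,146), and the post heads are near (313,137) and (336,137). The wrist and top views agree to about 3 mm, so I'll go lower for a close look before pinching.

```bash
python3 -m handwheel '[{"xyz":[0,0,-25],"rotation":[0,0,0],"grip":0.5},{"xyz":[0,0,-25],"rotation":[0,0,0],"grip":0.5},{"xyz":[0,0,-25],"rotation":[0,0,0],"grip":0.5},{"xyz":[0,0,-15],"rotation":[0,0,0],"grip":0.5},{"xyz":[0,0,0],"rotation":[0,0,0],"grip":0.5},{"xyz":[0,0,0],"rotation":[0,0,0],"grip":0.5}]'
python3 - <<'E'
from h import *
p=capture("wrist"); save(p,"w2.png"); s=sense(); print(s["t"],s["tool_pos"],s["ft_force"])
a=np.radians(14); B=np.array([[np.cos(a),-np.sin(a)],[np.sin(a),np.cos(a)]]); O=np.array([.53615,.1000])
img=np.array(p["color"])[:,:,::-1].copy()
print("stage",rect(p,trace(p,"stage")[0]["region"],.016))
for q,z in(("clip_knob",.055),("fence",.023),("clip_tip",.02)):
    for r in trace(p,q)[:1]:
        ys,xs=np.where(r["region"]); w=atz(p,r["point"],z); print(q,round(r["score"],2),np.round(r["point"],1),r["region"].sum(),xs.min(),xs.max(),ys.min(),ys.max(),"stage xy",np.round(B.T@(w[:2]-O)*1000,1))
for X in [(-75,-45,16),(85,-45,16),(85,45,16),(-75,45,16),(10,0,62),(-16,18,23),(12,18,23)]:
    w=O+B@(np.array(X[:2])/1000); v,u=proj(p,[w[0],w[1],X[2]/1000]); cv2.circle(img,(int(u),int(v)),3,(0,0,255),1)
print(img.shape); cv2.imwrite("pics/w2c.png",cv2.resize(img[60:280,200:460],(780,660))[:600])
E
```

```text
t: 3.9
tool_pos: [0.5077, 0.0965, 0.1117]
orientation: [0.436, 0.557, -0.436, 0.557]
ft_force: [0.1, 0.5, 0.9]
finger_gap: 0.0425
3.95 [0.50834444 0.09666657 0.11221047] [ 0.46178529 -0.34972978  0.2251299 ]
stage [542.8 102.4 159.5  91.   14.1]
clip_knob 0.66 [139.3 321.8] 1260 313 337 89 171 stage xy [27.4  2.8]
fence 0.74 [166.  297.4] 231 296 303 152 184 stage xy [ 1.5 23.1]
clip_tip 0.74 [245.5 513.4] 4833 474 552 213 283 stage xy [ -75.5 -178.9]
(400, 640, 3)
```

View pics/w2c.png

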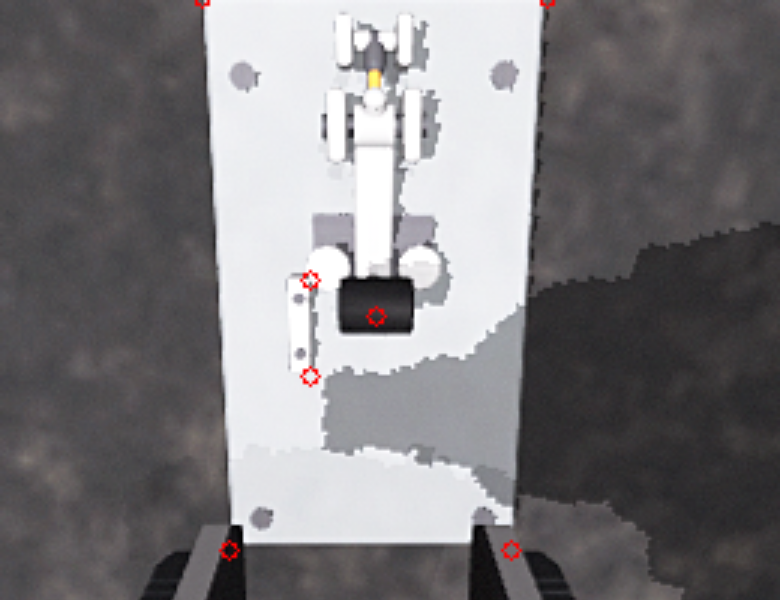

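The knob is at crop (376,306), the post heads at (327,267) and (420,267), and the fence at (300,323). The overlay fits to about 1–2 mm. I'll go to the knob, lower the tool and pinch.

```bash
python3 - <<'E'
from h import *
p=capture("wrist")
a=np.radians(14); B=np.array([[np.cos(a),-np.sin(a)],[np.sin(a),np.cos(a)]]); O=np.array([.5371,.1004])
for rc,z in (([149,309],.0275),([149,340],.0275),([162,325.3],.062),([60+92/1,299],.023),([60+372/3,300],.023)):
    print(np.round(B.T@(atz(p,rc,z)[:2]-O)*1000,1))
E
python3 -m handwheel '[{"xyz":[20,3,0],"rotation":[0,0,0],"grip":0.5},{"xyz":[19,3,0],"rotation":[0,0,0],"grip":0.5},{"xyz":[0,0,-20],"rotation":[0,0,0],"grip":0.5},{"xyz":[0,0,-20],"rotation":[0,0,0],"grip":0.5},{"xyz":[0,0,-15],"rotation":[0,0,0],"grip":0.5},{"xyz":[0,0,-10],"rotation":[0,0,0],"grip":0.5},{"xyz":[0,0,-5],"rotation":[0,0,0],"grip":0.5},{"xyz":[0,0,0],"rotation":[0,0,0],"grip":0.5}]' 25
python3 -m handwheel '[{"xyz":[0,0,0],"rotation":[0,0,0],"grip":0.35},{"xyz":[0,0,0],"rotation":[0,0,0],"grip":0.3},{"xyz":[0,0,0],"rotation":[0,0,0],"grip":0.25},{"xyz":[0,0,0],"rotation":[0,0,0],"grip":0.25}]' 25
python3 -m handwheel '[{"xyz":[0,0,0],"rotation":[0,0,0],"grip":0.22},{"xyz":[0,0,0],"rotation":[0,0,0],"grip":0.2},{"xyz":[0,0,0],"rotation":[0,0,0],"grip":0.15},{"xyz":[0,0,0],"rotation":[0,0,0],"grip":0.1}]' 25
python3 -c "
from h import *
p=capture('wrist');save(p,'w3.png')"
```

```text
[16.4 13.1]
[ 16.4 -12.4]
[12.1  0.5]
[13.2 21.7]
[-14.6  21.4]
t: 5.0
tool_pos: [0.5465, 0.1031, 0.0411]
orientation: [0.435, 0.557, -0.435, 0.557]
ft_force: [0.9, -0.2, -0.2]
finger_gap: 0.0424
t: 5.4
tool_pos: [0.547, 0.1031, 0.0417]
orientation: [0.436, 0.557, -0.435, 0.557]
ft_force: [0.6, -0.6, -0.4]
finger_gap: 0.0212
t: 5.8
tool_pos: [0.5473, 0.1019, 0.0418]
orientation: [0.435, 0.556, -0.436, 0.558]
ft_force: [-0.6, -3.9, 3.9]
finger_gap: 0.0172
```

```bash
python3 - <<'E'
import numpy as np
c,s=np.cos(np.radians(14)),np.sin(np.radians(14))
th=np.linspace(0,1.24,19); ph=np.arctan2(26,42)+th
x=52-49.4*np.cos(ph); z=29+49.4*np.sin(ph)
for i in range(18): print(round(th[i+1],2),np.round([(x[i+1]-x[i])*c,(x[i+1]-x[i])*s,z[i+1]-z[i]],1),np.round([x[i+1],z[i+1]],1))
E
```

```text
0.07 [1.8 0.5 2.8] [11.9 57.8]
0.14 [2.  0.5 2.7] [14.  60.5]
0.21 [2.2 0.5 2.5] [16.2 63.1]
0.28 [2.4 0.6 2.4] [18.7 65.4]
0.34 [2.5 0.6 2.2] [21.2 67.7]
0.41 [2.7 0.7 2. ] [24.  69.7]
0.48 [2.8 0.7 1.8] [26.8 71.5]
0.55 [2.9 0.7 1.6] [29.8 73.1]
0.62 [3.  0.7 1.4] [32.9 74.6]
0.69 [3.1 0.8 1.2] [36.1 75.8]
0.76 [3.2 0.8 1. ] [39.4 76.8]
0.83 [3.2 0.8 0.8] [42.7 77.5]
0.9 [3.3 0.8 0.5] [46. 78.]
0.96 [3.3 0.8 0.3] [49.4 78.3]
1.03 [3.3 0.8 0.1] [52.8 78.4]
1.1 [ 3.3  0.8 -0.2] [56.2 78.2]
1.17 [ 3.3  0.8 -0.4] [59.6 77.8]
1.24 [ 3.2  0.8 -0.6] [62.9 77.2]
```

View pics/w3.png

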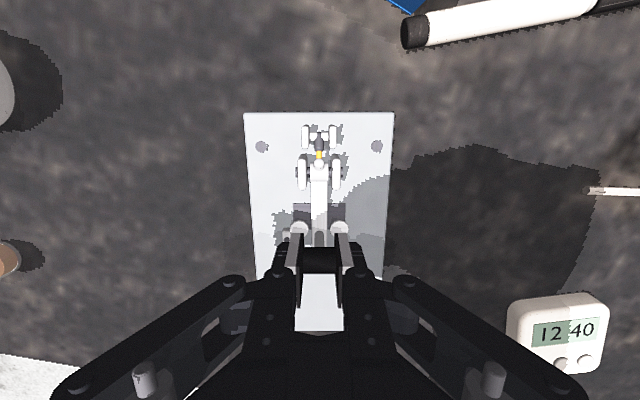

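The knob, at (320,260), is held between the two pads. Now I'll follow the arc up while watching the force.

```bash
python3 -m handwheel '[{"xyz":[1.8,0.5,2.8],"rotation":[0,0,0],"grip":0.1},{"xyz":[2,0.5,2.7],"rotation":[0,0,0],"grip":0.1},{"xyz":[2.2,0.5,2.5],"rotation":[0,0,0],"grip":0.1},{"xyz":[2.4,0.6,2.4],"rotation":[0,0,0],"grip":0.1},{"xyz":[2.5,0.6,2.2],"rotation":[0,0,0],"grip":0.1},{"xyz":[2.7,0.7,2],"rotation":[0,0,0],"grip":0.1}]' 30
python3 -m handwheel '[{"xyz":[2.8,0.7,1.8],"rotation":[0,0,0],"grip":0.1},{"xyz":[2.9,0.7,1.6],"rotation":[0,0,0],"grip":0.1},{"xyz":[3,0.7,1.4],"rotation":[0,0,0],"grip":0.1},{"xyz":[3.1,0.8,1.2],"rotation":[0,0,0],"grip":0.1}]'
```

```text
t: 6.45
tool_pos: [0.5569, 0.1044, 0.0538]
orientation: [0.433, 0.558, -0.438, 0.556]
ft_force: [-2.0, -7.2, -5.8]
finger_gap: 0.0176
t: 6.85
tool_pos: [0.568, 0.1072, 0.0601]
orientation: [0.433, 0.558, -0.439, 0.556]
ft_force: [-5.0, -7.1, -0.6]
finger_gap: 0.0171
```

```bash
python3 -m handwheel '[{"xyz":[3.2,0,1],"rotation":[0,0,0],"grip":0.1},{"xyz":[3.2,0.3,0.8],"rotation":[0,0,0],"grip":0.1},{"xyz":[3.3,0.6,0.5],"rotation":[0,0,0],"grip":0.1},{"xyz":[3.3,0.8,0.3],"rotation":[0,0,0],"grip":0.1}]' 
python3 -m handwheel '[{"xyz":[3.3,0.8,0.1],"rotation":[0,0,0],"grip":0.1},{"xyz":[3.3,0.8,-0.2],"rotation":[0,0,0],"grip":0.1},{"xyz":[3.3,0.8,-0.4],"rotation":[0,0,0],"grip":0.1},{"xyz":[0,0,0],"rotation":[0,0,0],"grip":0.1},{"xyz":[0,0,0],"rotation":[0,0,0],"grip":0.1}]'
python3 -c "
from h import *
p=capture('side');save(p,'s1.png')
p=np.array(p['color'])[190:270,240:360,::-1];cv2.imwrite('pics/s1c.png',cv2.resize(p,(720,480)))"
```

```text
t: 7.25
tool_pos: [0.5826, 0.1107, 0.0638]
orientation: [0.434, 0.558, -0.437, 0.556]
ft_force: [-3.8, -3.0, 2.8]
finger_gap: 0.017
t: 7.75
tool_pos: [0.5957, 0.1139, 0.0641]
orientation: [0.436, 0.557, -0.435, 0.557]
ft_force: [0.5, -0.3, 0.2]
finger_gap: 0.017
```

View pics/s1c.png

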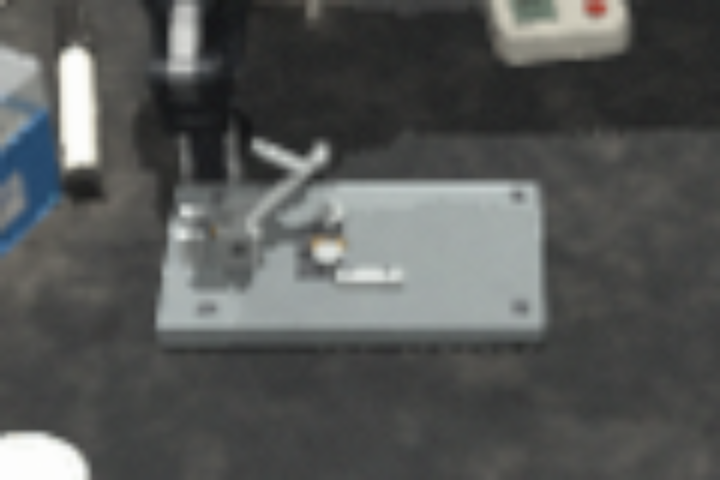

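The side view shows the clip arm rising from the hinge (255,230) to the tip (320,150), with its stem running into the fingers. It is nearly fully up, so I'll make the last step, release and lift away.

```bash
python3 -m handwheel '[{"xyz":[3.2,0.8,-0.6],"rotation":[0,0,0],"grip":0.1},{"xyz":[0,0,0],"rotation":[0,0,0],"grip":0.1},{"xyz":[0,0,0],"rotation":[0,0,0],"grip":0.3},{"xyz":[0,0,0],"rotation":[0,0,0],"grip":0.45},{"xyz":[0,0,0],"rotation":[0,0,0],"grip":0.5}]'
python3 -m handwheel '[{"xyz":[0,0,10],"rotation":[0,0,0],"grip":0.5},{"xyz":[0,0,20],"rotation":[0,0,0],"grip":0.5},{"xyz":[-10,0,30],"rotation":[0,0,0],"grip":0.5},{"xyz":[-25,-20,30],"rotation":[0,0,0],"grip":0.5},{"xyz":[-35,-20,25],"rotation":[0,0,0],"grip":0.5},{"xyz":[0,0,0],"rotation":[0,0,0],"grip":0.5}]'
python3 - <<'E'
from h import *
p=capture("wrist"); save(p,"w4.png"); q=capture("side"); print(sense()["t"],sense()["tool_pos"])
a=np.radians(14); B=np.array([[np.cos(a),-np.sin(a)],[np.sin(a),np.cos(a)]]); O=np.array([.5371,.1004])
for c in(p,q):
    r=trace(c,"clip_knob")
    for k in r[:1]: print(k["score"],k["point"],B.T@(atz(c,k["point"],.077)[:2]-O)*1000)
c=np.array(q['color'])[190:270,240:360,::-1]; d=np.array(p["color"])[:,:,::-1][40:280,200:440]
out=np.zeros((600,800,3),np.uint8); out[:400,:600]=cv2.resize(c,(600,400)); out[200:600,400:800]=cv2.resize(d,(400,400)); cv2.imwrite("pics/v4.png",out)
E
```

```text
t: 8.3
tool_pos: [0.5979, 0.1141, 0.0631]
orientation: [0.435, 0.557, -0.436, 0.557]
ft_force: [-0.6, -0.1, -0.4]
finger_gap: 0.0423
t: 8.9
tool_pos: [0.5265, 0.0729, 0.1824]
orientation: [0.436, 0.556, -0.435, 0.558]
ft_force: [1.1, 0.1, -0.3]
finger_gap: 0.0427
9.0 [0.5287273  0.07400316 0.1799642 ]
0.91 [113.3, 291.4] [55.92687299  0.65348396]
```

View pics/v4.png

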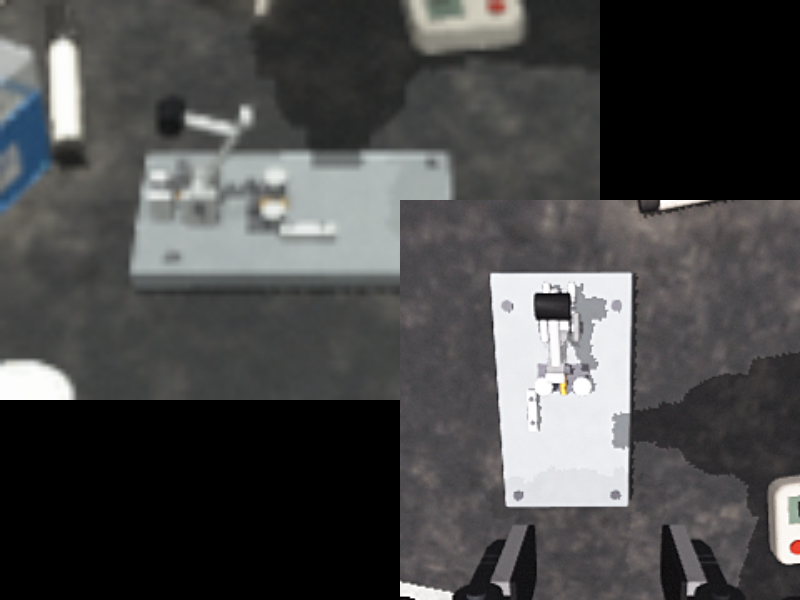

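The clip stays up, with the knob at about (170,115) in the side inset and the stage otherwise clear. Next is the carrier.

```bash
python3 -m handwheel '[{"xyz":[-14.5,-39,0],"rotation":[0,0,-0.053],"grip":0.6},{"xyz":[-14.5,-39,0],"rotation":[0,0,-0.053],"grip":0.6},{"xyz":[-14.5,-39,0],"rotation":[0,0,-0.053],"grip":0.6},{"xyz":[-14.5,-39,0],"rotation":[0,0,-0.053],"grip":0.6},{"xyz":[-14.5,-39,-10],"rotation":[0,0,-0.053],"grip":0.6},{"xyz":[-14.5,-39,-10],"rotation":[0,0,-0.053],"grip":0.6},{"xyz":[-14.5,-39,-20],"rotation":[0,0,-0.053],"grip":0.6},{"xyz":[-14.5,-39,-20],"rotation":[0,0,-0.053],"grip":0.6},{"xyz":[0,0,0],"rotation":[0,0,0],"grip":0.6},{"xyz":[0,0,0],"rotation":[0,0,0],"grip":0.6}]'
python3 - <<'E'
from h import *
from scipy.spatial.transform import Rotation as R
p=capture("wrist"); save(p,"w5.png"); s=sense(); print(s["t"],s["tool_pos"],R.from_quat(s["orientation"]).as_matrix().round(3)[:,2], s["qpos"])
for q in("carrier","carrier_center"):
    for r in trace(p,q)[:2]: print(q,r["score"],r["point"],rect(p,r["region"],.007))
E
```

```text
t: 10.1
tool_pos: [0.4118, -0.2378, 0.1171]
orientation: [0.543, 0.454, -0.543, 0.452]
ft_force: [-0.1, -0.4, -0.8]
finger_gap: 0.0512
10.15 [ 0.41237843 -0.23721019  0.11769001] [-0.178 -0.984 -0.001] [-6.77721996e-01  3.07982822e-01 -5.42863058e-01  7.21818341e-01
  5.99756351e-04  2.64312786e+00]
carrier 0.94 [149.2, 319.9] [ 448.1 -242.6   80.8   36.2   -9.9]
carrier_center 0.79 [147.9, 317.9] [ 448.2 -242.5   78.7   35.9  -10.3]
```

```bash
python3 -m handwheel '[{"xyz":[6,-1,-25],"rotation":[0,0,0],"grip":0.55},{"xyz":[6,-0.6,-25],"rotation":[0,0,0],"grip":0.55},{"xyz":[0,0,-25],"rotation":[0,0,0],"grip":0.55},{"xyz":[0,0,-20],"rotation":[0,0,0],"grip":0.55},{"xyz":[0,0,-10],"rotation":[0,0,0],"grip":0.55},{"xyz":[0,0,-5],"rotation":[0,0,0],"grip":0.55},{"xyz":[0,0,-3],"rotation":[0,0,0],"grip":0.55},{"xyz":[0,0,0],"rotation":[0,0,0],"grip":0.55}]'
python3 -m handwheel '[{"xyz":[0,0,-1],"rotation":[0,0,0],"grip":0.55},{"xyz":[0,0,-1],"rotation":[0,0,0],"grip":0.55},{"xyz":[0,0,0],"rotation":[0,0,0],"grip":0.55}]'
python3 -c "
from h import *
p=capture('wrist');save(p,'w6.png');print(sense()['tool_pos'],sense()['ft_force'],trace(p,'carrier')[0]['score'])"
```

```text
t: 11.05
tool_pos: [0.4247, -0.2394, 0.0059]
orientation: [0.543, 0.453, -0.543, 0.454]
ft_force: [-0.1, 0.0, 0.0]
finger_gap: 0.0471
t: 11.35
tool_pos: [0.4243, -0.2395, 0.0037]
orientation: [0.543, 0.453, -0.543, 0.453]
ft_force: [0.9, 0.0, -0.1]
finger_gap: 0.047
[ 0.424256   -0.23948862  0.00362692] [ 0.58788543 -0.11426252 -0.18541158] 0.96
```

View pics/w6.png

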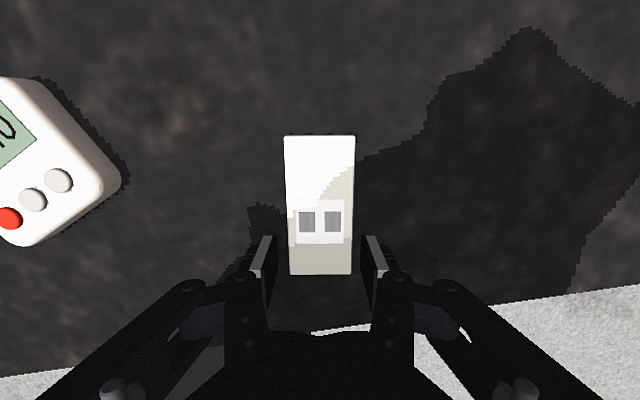

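The carrier (285–355, 135–275) lies square and centred between the pads. I'll go slightly lower and close.

```bash
python3 -m handwheel '[{"xyz":[0,0,-1],"rotation":[0,0,0],"grip":0.5},{"xyz":[0,0,0],"rotation":[0,0,0],"grip":0.46},{"xyz":[0,0,0],"rotation":[0,0,0],"grip":0.44},{"xyz":[0,0,0],"rotation":[0,0,0],"grip":0.42},{"xyz":[0,0,0],"rotation":[0,0,0],"grip":0.4},{"xyz":[0,0,0],"rotation":[0,0,0],"grip":0.35},{"xyz":[0,0,0],"rotation":[0,0,0],"grip":0.3}]' 30
python3 -m handwheel '[{"xyz":[0,0,5],"rotation":[0,0,0],"grip":0.3},{"xyz":[0,0,10],"rotation":[0,0,0],"grip":0.3},{"xyz":[0,0,20],"rotation":[0,0,0],"grip":0.3},{"xyz":[0,0,0],"rotation":[0,0,0],"grip":0.3}]'
python3 - <<'E'
from h import *
from scipy.spatial.transform import Rotation as R
p=capture("wrist"); save(p,"w7.png"); s=sense(); print(s["t"],s["tool_pos"],s["ft_force"],s["ft_torque"],R.from_quat(s["orientation"]).as_matrix().round(3)[:,2])
z=s["tool_pos"][2]+.005
for q in("carrier","carrier_center"):
    for r in trace(p,q)[:1]: print(q,r["score"],r["point"],rect(p,r["region"],z))
E
```

```text
t: 12.15
tool_pos: [0.4241, -0.2394, 0.0026]
orientation: [-0.543, -0.453, 0.543, -0.453]
ft_force: [-1.4, 1.0, 5.0]
finger_gap: 0.0346
t: 12.55
tool_pos: [0.4258, -0.2405, 0.0397]
orientation: [0.543, 0.452, -0.542, 0.455]
ft_force: [0.7, 0.1, -0.4]
finger_gap: 0.0348
12.6 [ 0.42537125 -0.2401723   0.03874595] [ 0.27345166  0.15188185 -0.30887621] [-0.03067939  0.0301551   0.00164453] [-0.179 -0.984  0.001]
carrier 0.85 [199.8, 320.1] [ 449.9 -243.2   80.2   35.8  -10.5]
carrier_center 0.85 [198.8, 317.7] [ 450.2 -243.3   80.6   36.8  -10.3]
```

```bash
python3 -m handwheel '[{"xyz":[0,0,20],"rotation":[0,0,0],"grip":0.3},{"xyz":[0,10,20],"rotation":[0,0,0],"grip":0.3},{"xyz":[5.5,35,0],"rotation":[0,0,0.053],"grip":0.3},{"xyz":[5.5,40,0],"rotation":[0,0,0.053],"grip":0.3},{"xyz":[5.5,40,0],"rotation":[0,0,0.053],"grip":0.3},{"xyz":[5.5,40,0],"rotation":[0,0,0.053],"grip":0.3},{"xyz":[5.5,40,0],"rotation":[0,0,0.053],"grip":0.3},{"xyz":[5.5,40,0],"rotation":[0,0,0.053],"grip":0.3},{"xyz":[5.5,40,0],"rotation":[0,0,0.053],"grip":0.3},{"xyz":[5.5,35,0],"rotation":[0,0,0.053],"grip":0.3}]'
python3 -m handwheel '[{"xyz":[0,0,-10],"rotation":[0,0,0],"grip":0.3},{"xyz":[0,0,-15],"rotation":[0,0,0],"grip":0.3},{"xyz":[0,0,-10],"rotation":[0,0,0],"grip":0.3},{"xyz":[0,0,0],"rotation":[0,0,0],"grip":0.3},{"xyz":[0,0,0],"rotation":[0,0,0],"grip":0.3}]'
cat >> h.py <<'E'
from scipy.spatial.transform import Rotation as Rot
a=np.radians(14); B=np.array([[np.cos(a),-np.sin(a)],[np.sin(a),np.cos(a)]]); O=np.array([.53736,.09935])
def st():
    s=sense(); z=Rot.from_quat(s["orientation"]).as_matrix()[:,2]; f=np.array(s["ft_force"]); q=B.T@(np.array(s["tool_pos"][:2])-O)*1000
    print("t%.2f stage xy %s z %.1f yaw %.2f F(stage) %s gap %.1f tau %s"%(s["t"],q.round(1),s["tool_pos"][2]*1000,(np.degrees(np.arctan2(z[1],z[0]))+90)%180,np.r_[B.T@f[:2],f[2]].round(1),s["finger_gap"]*1000,np.round(s["ft_torque"],2)))
E
python3 - <<'E'
from h import *
p=capture("wrist"); save(p,"w8.png"); st()
z=sense()["tool_pos"][2]+.005
r=trace(p,"carrier")[0]; c=rect(p,r["region"],z); print(r["score"],c, B.T@(c[:2]/1000-O)*1000)
print("stage",rect(p,trace(p,"stage")[0]["region"]|r["region"],.016))
img=np.array(p["color"])[:,:,::-1]; cv2.imwrite("pics/w8c.png",cv2.resize(img[60:320,190:450],(600,600)))
E
```

```text
t: 13.7
tool_pos: [0.4674, 0.0826, 0.0767]
orientation: [0.434, 0.558, -0.435, 0.557]
ft_force: [1.1, 0.7, 0.4]
finger_gap: 0.0343
t: 14.2
tool_pos: [0.4677, 0.0801, 0.042]
orientation: [0.435, 0.557, -0.436, 0.557]
ft_force: [-0.7, -0.5, -0.9]
finger_gap: 0.0347
t14.25 stage xy [-71.8  -1.9] z 42.4 yaw 13.93 F(stage) [ 0.4 -0.5 -0.7] gap 34.5 tau [-0.05  0.02 -0.  ]
0.83 [492.5  87.4  78.7  35.7  14. ] [-46.41843293  -0.74241769]
stage [513.8  94.9 165.7  89.3  14.1]
```

View pics/w8c.png

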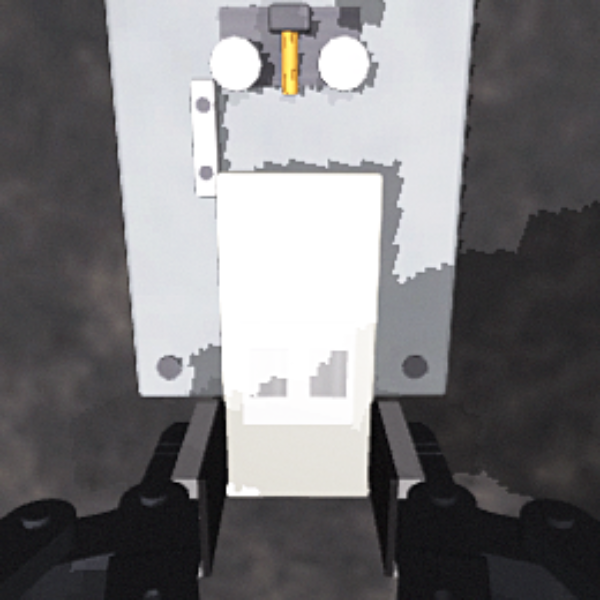

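The carrier is held parallel to the stage, with its front clear of the heads (235,63) and (343,63). The orange pin is between them. I'll shift slightly away from the fence and lower.

```bash
python3 -m handwheel '[{"xyz":[0.4,-1.5,-8],"rotation":[0,0,0],"grip":0.3},{"xyz":[0,0,-7],"rotation":[0,0,0],"grip":0.3},{"xyz":[0,0,-4],"rotation":[0,0,0],"grip":0.3},{"xyz":[0,0,-2],"rotation":[0,0,0],"grip":0.3},{"xyz":[0,0,0],"rotation":[0,0,0],"grip":0.3}]'
python3 -c "
from h import *
st()
p=capture('wrist')
for rc in ([87.3,291.8],[87.3,338.6]): print(B.T@(atz(p,rc,.0275)[:2]-O)*1000)
"
python3 -m handwheel '[{"xyz":[0,0,-0.7],"rotation":[0,0,0],"grip":0.3},{"xyz":[0,0,-0.7],"rotation":[0,0,0],"grip":0.3},{"xyz":[0,0,0],"rotation":[0,0,0],"grip":0.3}]'
```

```text
t: 14.85
tool_pos: [0.4682, 0.0792, 0.0209]
orientation: [0.435, 0.557, -0.436, 0.557]
ft_force: [0.6, -0.2, -0.1]
finger_gap: 0.0348
t14.85 stage xy [-72.   -2.8] z 20.9 yaw 14.00 F(stage) [ 0.5 -0.3 -0.1] gap 34.8 tau [-0.02  0.01  0.  ]
[14.31352792 11.05062039]
[ 14.32148861 -10.47735975]
t: 15.2
tool_pos: [0.4686, 0.0792, 0.02]
orientation: [0.435, 0.557, -0.435, 0.557]
ft_force: [-0.3, 0.4, -0.1]
finger_gap: 0.0344
```

```bash
python3 -m handwheel '[{"xyz":[0,0,-0.6],"rotation":[0,0,0],"grip":0.3},{"xyz":[0,0,-0.4],"rotation":[0,0,0],"grip":0.3},{"xyz":[0,0,0],"rotation":[0,0,0],"grip":0.3}]'; python3 -c "
from h import *
st()"
python3 -m handwheel '[{"xyz":[0,0,-0.5],"rotation":[0,0,0],"grip":0.3},{"xyz":[0,0,0],"rotation":[0,0,0],"grip":0.3}]'; python3 -c "
from h import *
st()"
```

```text
t: 15.5
tool_pos: [0.4686, 0.0792, 0.019]
orientation: [0.435, 0.557, -0.435, 0.557]
ft_force: [-0.4, -0.3, -0.9]
finger_gap: 0.0346
t15.50 stage xy [-71.6  -2.9] z 19.0 yaw 13.99 F(stage) [-0.4 -0.2 -0.9] gap 34.6 tau [-0.02  0.05 -0.04]
t: 15.7
tool_pos: [0.4686, 0.0792, 0.0186]
orientation: [0.435, 0.557, -0.435, 0.557]
ft_force: [0.3, 0.3, 1.8]
finger_gap: 0.0345
t15.70 stage xy [-71.6  -3. ] z 18.6 yaw 14.00 F(stage) [0.4 0.2 1.8] gap 34.5 tau [-0.    0.14 -0.04]
```

```bash
python3 -m handwheel '[{"xyz":[0,0,0],"rotation":[0,0,0],"grip":0.46},{"xyz":[0,0,0],"rotation":[0,0,0],"grip":0.48},{"xyz":[0,0,1],"rotation":[0,0,0],"grip":0.48},{"xyz":[0,0,0.8],"rotation":[0,0,0],"grip":0.48},{"xyz":[0,0,0],"rotation":[0,0,0],"grip":0.43},{"xyz":[0,0,0],"rotation":[0,0,0],"grip":0.4},{"xyz":[0,0,0],"rotation":[0,0,0],"grip":0.36},{"xyz":[0,0,0],"rotation":[0,0,0],"grip":0.36},{"xyz":[0,0,0],"rotation":[0,0,0],"grip":0.36}]' 20; python3 -c "
from h import *
st()
p=capture('wrist');save(p,'w9.png')
r=trace(p,'carrier')[0]; c=rect(p,r['region'],.023); print(r['score'],c, B.T@(c[:2]/1000-O)*1000)
r=trace(p,'fence')[0]; c=rect(p,r['region'],.023); print(r['score'],c, B.T@(c[:2]/1000-O)*1000)
st()"
```

```text
t: 16.6
tool_pos: [0.4687, 0.0792, 0.0205]
orientation: [0.435, 0.557, -0.435, 0.557]
ft_force: [-1.3, -0.2, 6.4]
finger_gap: 0.0348
t16.60 stage xy [-71.5  -2.9] z 20.5 yaw 14.00 F(stage) [-1.3  0.1  6.4] gap 34.8 tau [0.01 0.26 0.02]
0.81 [492.7  86.4  79.7  36.2  14. ] [-46.46629568  -1.7610978 ]
0.69 [530.4 120.1  27.7   7.1  12.9] [-1.73337892 21.81741271]
t16.75 stage xy [-71.5  -3. ] z 20.5 yaw 14.00 F(stage) [-1.1 -0.1  4.9] gap 34.5 tau [0.02 0.28 0.  ]
```

```bash
python3 -m handwheel '[{"xyz":[0,0,0.4],"rotation":[0,0,0],"grip":0.36},{"xyz":[0,0,0],"rotation":[0,0,0],"grip":0.36}]'; python3 -c "
from h import *
st()"
python3 -m handwheel '[{"xyz":[1.45,0.36,0],"rotation":[0,0,0],"grip":0.36},{"xyz":[1.45,0.36,0],"rotation":[0,0,0],"grip":0.36},{"xyz":[1.45,0.36,0],"rotation":[0,0,0],"grip":0.36},{"xyz":[1.45,0.36,0],"rotation":[0,0,0],"grip":0.36},{"xyz":[1.45,0.36,0],"rotation":[0,0,0],"grip":0.36},{"xyz":[1.45,0.36,0],"rotation":[0,0,0],"grip":0.36},{"xyz":[0,0,0],"rotation":[0,0,0],"grip":0.36}]'; python3 -c "
from h import *
st()"
python3 -m handwheel '[{"xyz":[-0.24,0.97,0],"rotation":[0,0,0],"grip":0.36},{"xyz":[-0.12,0.48,0],"rotation":[0,0,0],"grip":0.36},{"xyz":[0,0,0],"rotation":[0,0,0],"grip":0.36}]'; python3 -c "
from h import *
st()"
```

```text
t: 16.95
tool_pos: [0.4686, 0.0792, 0.0206]
orientation: [0.435, 0.557, -0.435, 0.557]
ft_force: [0.2, -0.3, 1.4]
finger_gap: 0.0343
t16.95 stage xy [-71.6  -2.9] z 20.6 yaw 14.00 F(stage) [ 0.1 -0.4  1.4] gap 34.3 tau [ 0.03  0.01 -0.02]
t: 17.65
tool_pos: [0.4779, 0.0815, 0.0206]
orientation: [0.436, 0.557, -0.435, 0.557]
ft_force: [-0.6, 0.8, 0.1]
finger_gap: 0.0343
t17.65 stage xy [-62.  -3.] z 20.6 yaw 14.00 F(stage) [-0.4  0.9  0.1] gap 34.3 tau [ 0.03 -0.05 -0.  ]
t: 17.95
tool_pos: [0.4769, 0.0829, 0.0206]
orientation: [0.435, 0.557, -0.435, 0.557]
ft_force: [-0.5, -0.4, -0.3]
finger_gap: 0.0342
t17.95 stage xy [-62.6  -1.3] z 20.6 yaw 14.00 F(stage) [-0.6 -0.3 -0.3] gap 34.2 tau [ 0.01 -0.02 -0.  ]
```

```bash
python3 -m handwheel '[{"xyz":[-0.1,0.4,0],"rotation":[0,0,0],"grip":0.36},{"xyz":[0,0,0],"rotation":[0,0,0],"grip":0.36}]'>/dev/null; python3 -c "
from h import *
st()"
python3 -m handwheel '[{"xyz":[-0.1,0.3,0],"rotation":[0,0,0],"grip":0.36},{"xyz":[0,0,0],"rotation":[0,0,0],"grip":0.36}]'>/dev/null; python3 -c "
from h import *
st()"
```

```text
t18.15 stage xy [-62.7  -1. ] z 20.7 yaw 14.00 F(stage) [-0.5 -0.  -2. ] gap 34.7 tau [-0.02 -0.05  0.03]
t18.35 stage xy [-62.8  -0.7] z 20.7 yaw 14.00 F(stage) [ 0.1 -0.4 -0.2] gap 34.2 tau [0.04 0.01 0.03]
```

```bash
python3 -m handwheel '[{"xyz":[-0.1,0.3,0],"rotation":[0,0,0],"grip":0.36},{"xyz":[0,0,0],"rotation":[0,0,0],"grip":0.36}]'>/dev/null; python3 -c "
from h import *
st()"
```

```text
t18.55 stage xy [-62.7  -0.4] z 20.7 yaw 14.00 F(stage) [-1.  -0.9 -0.2] gap 34.5 tau [ 0.   -0.02 -0.01]
```

```bash
python3 -m handwheel '[{"xyz":[-0.1,0.3,0],"rotation":[0,0,0],"grip":0.36},{"xyz":[0,0,0],"rotation":[0,0,0],"grip":0.36}]'>/dev/null; python3 -c "
from h import *
st()"
```

```text
t18.75 stage xy [-62.7  -0.1] z 20.7 yaw 14.00 F(stage) [ 0.1 -0.2 -0.1] gap 34.6 tau [ 0.02 -0.03 -0.04]
```

```bash
python3 -m handwheel '[{"xyz":[-0.1,0.3,0],"rotation":[0,0,0],"grip":0.36},{"xyz":[0,0,0],"rotation":[0,0,0],"grip":0.36}]'>/dev/null; python3 -c "
from h import *
st()"
```

```text
t18.95 stage xy [-62.8   0.1] z 20.7 yaw 13.99 F(stage) [ 0.2 -0.4 -0.1] gap 34.4 tau [-0.05 -0.   -0.05]
```

```bash
python3 -m handwheel '[{"xyz":[-0.1,0.3,0],"rotation":[0,0,0],"grip":0.36},{"xyz":[0,0,0],"rotation":[0,0,0],"grip":0.36}]'>/dev/null; python3 -c "
from h import *
st()"
```

```text
t19.15 stage xy [-62.8   0.3] z 20.7 yaw 13.98 F(stage) [-0.1 -1.1  0.5] gap 34.5 tau [-0.3   0.01 -0.04]
```

```bash
python3 -m handwheel '[{"xyz":[-0.1,0.3,0],"rotation":[0,0,0],"grip":0.36},{"xyz":[0,0,0],"rotation":[0,0,0],"grip":0.36}]'>/dev/null; python3 -c "
from h import *
st()
p=capture('wrist');save(p,'w10.png')
r=trace(p,'carrier')[0]; c=rect(p,r['region'],.023); print(r['score'],c, B.T@(c[:2]/1000-O)*1000)
r=trace(p,'fence')[0]; c=rect(p,r['region'],.023); print(r['score'],c, B.T@(c[:2]/1000-O)*1000)
st()"
```

```text
t19.35 stage xy [-62.9   0.5] z 20.7 yaw 13.98 F(stage) [-0.3 -2.2  0. ] gap 34.6 tau [-0.53 -0.03 -0.12]
0.88 [500.3  91.9  80.   36.4  13.2] [-37.76147774   1.73692229]
0.69 [580.4 111.4  29.3  16.6  14. ] [44.6766869   1.27974512]
t19.50 stage xy [-62.8   0.5] z 20.7 yaw 13.98 F(stage) [-0.7 -3.3 -0.8] gap 34.5 tau [-0.63 -0.02 -0.12]
```

Fence contact is felt at y≈+0.3 with 2–3 N. I'll back off a little and slide forward.

```bash
python3 -m handwheel '[{"xyz":[0.1,-0.5,0],"rotation":[0,0,0],"grip":0.36},{"xyz":[0.97,0.24,0],"rotation":[0,0,0],"grip":0.36},{"xyz":[0.97,0.24,0],"rotation":[0,0,0],"grip":0.36},{"xyz":[0.97,0.24,0],"rotation":[0,0,0],"grip":0.36},{"xyz":[0.97,0.24,0],"rotation":[0,0,0],"grip":0.36},{"xyz":[0.97,0.24,0],"rotation":[0,0,0],"grip":0.36},{"xyz":[0.97,0.24,0],"rotation":[0,0,0],"grip":0.36},{"xyz":[0,0,0],"rotation":[0,0,0],"grip":0.36}]'>/dev/null; python3 -c "
from h import *
st()
p=capture('wrist');save(p,'w11.png')
r=trace(p,'carrier')[0]; c=rect(p,r['region'],.023); print(r['score'],c, B.T@(c[:2]/1000-O)*1000)
st()
img=np.array(p['color'])[:,:,::-1]; cv2.imwrite('pics/w11c.png',cv2.resize(img[60:260,220:420],(600,600),interpolation=cv2.INTER_CUBIC))"
```

```text
t20.30 stage xy [-56.5   0.3] z 20.7 yaw 14.00 F(stage) [-1.1 -2.7 -0.1] gap 34.9 tau [-0.51  0.08 -0.11]
0.6 [506.5  93.1  79.9  36.2  13.6] [-31.45533796   1.40136141]
t20.40 stage xy [-56.5   0.3] z 20.7 yaw 14.00 F(stage) [-0.4 -1.5 -0.2] gap 34.7 tau [-0.49 -0.   -0.1 ]
```

View pics/w11c.png

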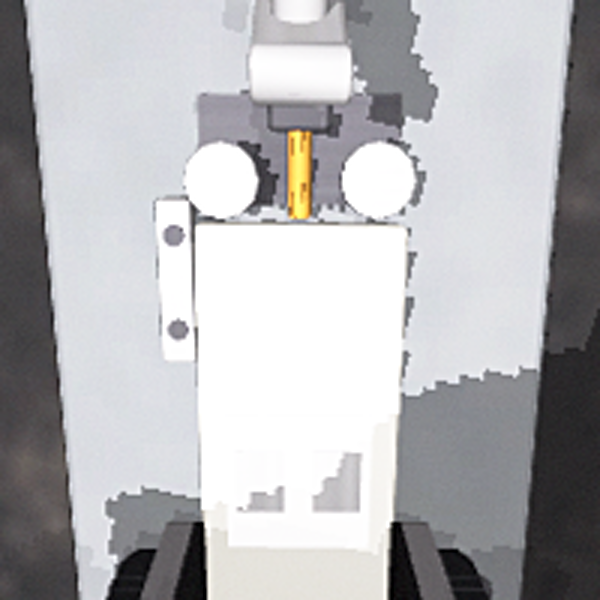

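The carrier front is at crop row 224, the pin tip at row 217 and the head fronts at row 216, at about 6 px/mm. That leaves roughly 5 mm to the posts. The carrier's left edge lies along the fence.

```bash
python3 -m handwheel '[{"xyz":[0.54,-0.1,0],"rotation":[0,0,0],"grip":0.36},{"xyz":[0.49,0.12,0],"rotation":[0,0,0],"grip":0.36},{"xyz":[0.49,0.12,0],"rotation":[0,0,0],"grip":0.36},{"xyz":[0.49,0.12,0],"rotation":[0,0,0],"grip":0.36},{"xyz":[0.49,0.12,0],"rotation":[0,0,0],"grip":0.36},{"xyz":[0.49,0.12,0],"rotation":[0,0,0],"grip":0.36},{"xyz":[0,0,0],"rotation":[0,0,0],"grip":0.36}]'>/dev/null; python3 -c "
from h import *
st()"
```

```text
t21.10 stage xy [-53.6   0.2] z 20.7 yaw 14.00 F(stage) [-0.3 -1.1  0. ] gap 34.3 tau [-0.29  0.07 -0.01]
```

```bash
python3 -m handwheel '[{"xyz":[0.39,0.1,0],"rotation":[0,0,0],"grip":0.36},{"xyz":[0,0,0],"rotation":[0,0,0],"grip":0.36}]'>/dev/null; python3 -c "
from h import *
st()"
```

```text
t21.30 stage xy [-53.3   0.2] z 20.7 yaw 14.00 F(stage) [ 0.1 -1.6 -0.6] gap 34.5 tau [-0.25  0.06 -0.05]
```

```bash
python3 -m handwheel '[{"xyz":[0.39,0.1,0],"rotation":[0,0,0],"grip":0.36},{"xyz":[0,0,0],"rotation":[0,0,0],"grip":0.36}]'>/dev/null; python3 -c "
from h import *
st()"
```

```text
t21.50 stage xy [-52.9   0.1] z 20.7 yaw 14.00 F(stage) [-0.1 -0.9 -0.4] gap 34.2 tau [-0.19  0.08 -0.07]
```

```bash
python3 -m handwheel '[{"xyz":[0.39,0.1,0],"rotation":[0,0,0],"grip":0.36},{"xyz":[0,0,0],"rotation":[0,0,0],"grip":0.36}]'>/dev/null; python3 -c "
from h import *
st()"
```

```text
t21.70 stage xy [-52.5   0.1] z 20.7 yaw 14.00 F(stage) [-1.6 -0.8  0.3] gap 34.7 tau [-0.18  0.06 -0.  ]
```

```bash
python3 -m handwheel '[{"xyz":[0.3,0.07,0],"rotation":[0,0,0],"grip":0.36},{"xyz":[0,0,0],"rotation":[0,0,0],"grip":0.36}]'>/dev/null; python3 -c "
from h import *
st()"
```

```text
t21.90 stage xy [-52.2   0.1] z 20.7 yaw 14.00 F(stage) [-0.5 -0.2 -0.3] gap 34.4 tau [-0.22  0.06 -0.01]
```

```bash
python3 -m handwheel '[{"xyz":[0.3,0.07,0],"rotation":[0,0,0],"grip":0.36},{"xyz":[0,0,0],"rotation":[0,0,0],"grip":0.36}]'>/dev/null; python3 -c "
from h import *
st()"
```

```text
t22.10 stage xy [-51.9   0.1] z 20.7 yaw 14.00 F(stage) [-1.2 -1.1 -0.3] gap 34.5 tau [-0.16  0.09  0.02]
```

```bash
python3 -m handwheel '[{"xyz":[0.3,0.07,0],"rotation":[0,0,0],"grip":0.36},{"xyz":[0,0,0],"rotation":[0,0,0],"grip":0.36}]'>/dev/null; python3 -c "
from h import *
st()"
```

```text
t22.30 stage xy [-51.7   0.1] z 20.7 yaw 14.00 F(stage) [-0.8 -0.7 -0.8] gap 34.4 tau [-0.16  0.1  -0.01]
```

```bash
python3 -m handwheel '[{"xyz":[0.3,0.07,0],"rotation":[0,0,0],"grip":0.36},{"xyz":[0,0,0],"rotation":[0,0,0],"grip":0.36}]'>/dev/null; python3 -c "
from h import *
st()"
```

```text
t22.50 stage xy [-51.6   0.1] z 20.7 yaw 14.00 F(stage) [ 0.  -1.7  0.6] gap 34.7 tau [-0.28  0.23 -0.  ]
```

```bash
python3 -m handwheel '[{"xyz":[0.3,0.07,0],"rotation":[0,0,0],"grip":0.36},{"xyz":[0,0,0],"rotation":[0,0,0],"grip":0.36}]'>/dev/null; python3 -c "
from h import *
st()
p=capture('wrist');save(p,'w12.png')
st()
img=np.array(p['color'])[:,:,::-1]; cv2.imwrite('pics/w12c.png',cv2.resize(img[60:260,220:420],(600,600),interpolation=cv2.INTER_CUBIC))"
```

```text
t22.70 stage xy [-51.5   0.1] z 20.6 yaw 14.00 F(stage) [-2.7 -0.7  0. ] gap 34.4 tau [-0.32  0.48 -0.01]
t22.75 stage xy [-51.5   0.1] z 20.6 yaw 14.00 F(stage) [-2.9 -1.2  1.7] gap 34.5 tau [-0.29  0.51 -0.02]
```

View pics/w12c.png

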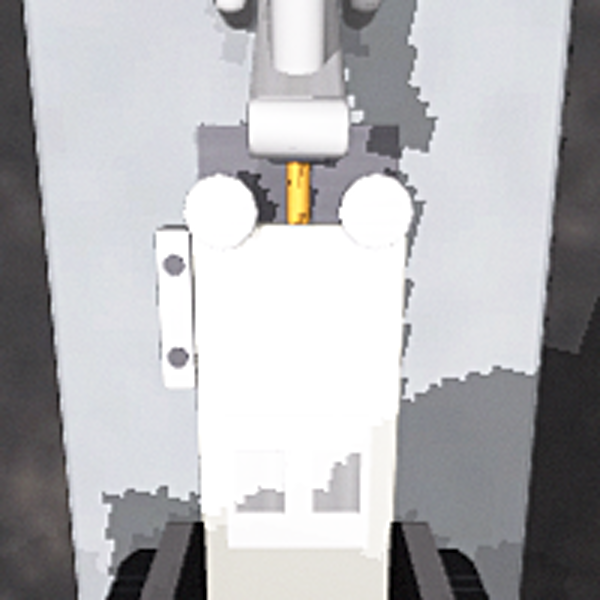

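The front edge (row 225) is 3.5 mm under the head fronts (about row 246), with 2.8 N felt in x, so the carrier is at the posts. I'll seat it lightly in x and y, then release.

```bash
python3 -m handwheel '[{"xyz":[0.12,0.32,0],"rotation":[0,0,0],"grip":0.36},{"xyz":[0,0,0],"rotation":[0,0,0],"grip":0.36},{"xyz":[0,0,0],"rotation":[0,0,0],"grip":0.36}]'>/dev/null; python3 -c "
from h import *
st();capture('side');st()"
```

```text
t23.05 stage xy [-51.5   0.2] z 20.6 yaw 13.99 F(stage) [-4.2 -3.1  2.2] gap 34.6 tau [-0.68  0.82 -0.01]
t23.10 stage xy [-51.5   0.2] z 20.6 yaw 13.98 F(stage) [-5.2 -1.6  3.2] gap 34.7 tau [-0.78  0.85 -0.03]
```

```bash
python3 -m handwheel '[{"xyz":[0,0,0],"rotation":[0,0,0],"grip":0.42},{"xyz":[0,0,0],"rotation":[0,0,0],"grip":0.46},{"xyz":[0,0,0],"rotation":[0,0,0],"grip":0.5},{"xyz":[0,0,0],"rotation":[0,0,0],"grip":0.5}]'; python3 -c "
from h import *
st()"
python3 -m handwheel '[{"xyz":[0,0,3],"rotation":[0,0,0],"grip":0.5},{"xyz":[0,0,7],"rotation":[0,0,0],"grip":0.5},{"xyz":[0,0,20],"rotation":[0,0,0],"grip":0.5},{"xyz":[0,0,30],"rotation":[0,0,0],"grip":0.5},{"xyz":[0,0,30],"rotation":[0,0,0],"grip":0.5},{"xyz":[0,0,0],"rotation":[0,0,0],"grip":0.5},{"xyz":[0,0,0],"rotation":[0,0,0],"grip":0.5}]'; python3 -c "
from h import *
st()
p=capture('wrist');save(p,'w13.png')
r=trace(p,'carrier')[0]; c=rect(p,r['region'],.023); print(r['score'],c, B.T@(c[:2]/1000-O)*1000)
r=trace(p,'clip_knob')[0]; print(r['score'],B.T@(atz(p,r['point'],.0772)[:2]-O)*1000)
img=np.array(p['color'])[:,:,::-1]; cv2.imwrite('pics/w13c.png',cv2.resize(img[60:260,220:420],(600,600),interpolation=cv2.INTER_CUBIC))"
```

```text
t: 23.5
tool_pos: [0.4889, 0.0878, 0.0209]
orientation: [0.436, 0.557, -0.435, 0.558]
ft_force: [-0.0, -0.9, 1.4]
finger_gap: 0.0428
t23.50 stage xy [-49.8   0.5] z 20.9 yaw 14.02 F(stage) [-0.2 -0.8  1.4] gap 42.8 tau [ 0.01 -0.04  0.01]
t: 24.2
tool_pos: [0.4887, 0.0875, 0.1117]
orientation: [0.436, 0.557, -0.435, 0.558]
ft_force: [-0.7, 0.3, -0.2]
finger_gap: 0.0427
t24.20 stage xy [-50.1   0.2] z 111.7 yaw 14.00 F(stage) [-0.6  0.5 -0.2] gap 42.7 tau [-0.01 -0.01  0.01]
0.8 [510.7  94.2  79.   35.6  14. ] [-27.11398182   1.45261475]
0.89 [55.35415026  2.10687519]
```

View pics/w13c.png

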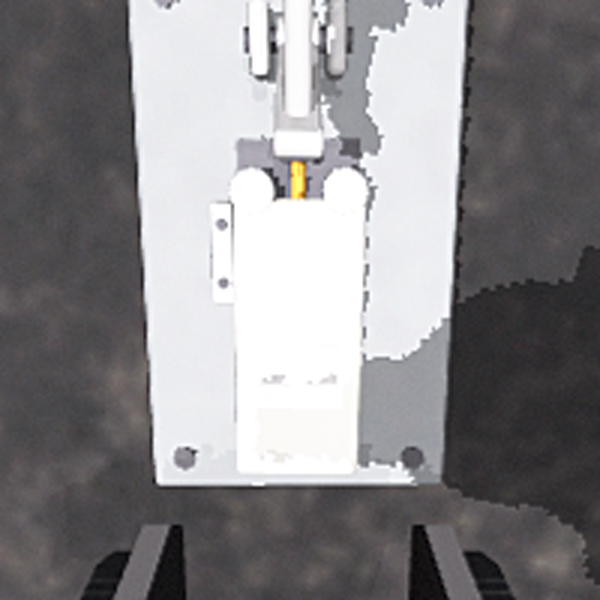

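The carrier sits parallel to the fence, with its front under both heads and the pin pushed in at (298,190). Now I'll pinch the raised knob.

```bash
python3 -m handwheel '[{"xyz":[22,5.4,1],"rotation":[0,0,0],"grip":0.5},{"xyz":[22,5.4,1],"rotation":[0,0,0],"grip":0.5},{"xyz":[22,5.4,1],"rotation":[0,0,0],"grip":0.5},{"xyz":[22,5.4,0],"rotation":[0,0,0],"grip":0.5},{"xyz":[22,5.4,0],"rotation":[0,0,0],"grip":0.5},{"xyz":[0,0,0],"rotation":[0,0,0],"grip":0.5},{"xyz":[0,0,0],"rotation":[0,0,0],"grip":0.5}]'>/dev/null; python3 -c "
from h import *
st()
p=capture('side'); r=trace(p,'clip_knob')[:1]
for k in r:
  w=atz(p,k['point'],.0772); print(k['score'],k['point'],B.T@(w[:2]-O)*1000)
"
python3 -m handwheel '[{"xyz":[0,0,-15],"rotation":[0,0,0],"grip":0.5},{"xyz":[0,0,-15],"rotation":[0,0,0],"grip":0.5},{"xyz":[0,0,-10],"rotation":[0,0,0],"grip":0.5},{"xyz":[0,0,-8],"rotation":[0,0,0],"grip":0.5},{"xyz":[0,0,-2],"rotation":[0,0,0],"grip":0.5},{"xyz":[0,0,0],"rotation":[0,0,0],"grip":0.5},{"xyz":[0,0,0],"rotation":[0,0,0],"grip":0.5}]'>/dev/null; python3 -c "
from h import *
st()"
```

```text
t25.05 stage xy [61.1  0.1] z 112.2 yaw 14.00 F(stage) [-0.5  0.2 -0.1] gap 42.8 tau [-0.05  0.03 -0.03]
0.55 [217.5, 275.7] [55.65525961 16.65157466]
t25.85 stage xy [62.8 -0.1] z 64.2 yaw 14.00 F(stage) [-1.1  0.3  0.2] gap 42.4 tau [-0.    0.02 -0.02]
```

```bash
python3 -m handwheel '[{"xyz":[0,0,0],"rotation":[0,0,0],"grip":0.35},{"xyz":[0,0,0],"rotation":[0,0,0],"grip":0.28},{"xyz":[0,0,0],"rotation":[0,0,0],"grip":0.23},{"xyz":[0,0,0],"rotation":[0,0,0],"grip":0.2},{"xyz":[0,0,0],"rotation":[0,0,0],"grip":0.15},{"xyz":[0,0,0],"rotation":[0,0,0],"grip":0.1},{"xyz":[0,0,0],"rotation":[0,0,0],"grip":0.1}]' 35 >/dev/null; python3 - <<'E'
from h import *
st()
th=np.linspace(1.25,0.11,23); ph=np.arctan2(26,42)+th
x=52-49.4*np.cos(ph); z=29+49.4*np.sin(ph)
for i in range(22): print(round(th[i+1],2),np.round([(x[i+1]-x[i])*.9703,(x[i+1]-x[i])*.2419,z[i+1]-z[i]],2),np.round([x[i+1]-x[0],z[i+1]-z[0]],1))
E
```

```text
t26.55 stage xy [62.6  0. ] z 64.1 yaw 14.00 F(stage) [-0.8  1.4  4.5] gap 16.6 tau [0.14 0.21 0.01]
1.2 [-2.43 -0.61  0.53] [-2.5  0.5]
1.15 [-2.45 -0.61  0.4 ] [-5.   0.9]
1.09 [-2.47 -0.62  0.27] [-7.6  1.2]
1.04 [-2.48 -0.62  0.13] [-10.1   1.3]
0.99 [-2.48 -0.62  0.  ] [-12.7   1.3]
0.94 [-2.48 -0.62 -0.13] [-15.3   1.2]
0.89 [-2.47 -0.62 -0.26] [-17.8   0.9]
0.84 [-2.45 -0.61 -0.4 ] [-20.3   0.5]
0.78 [-2.43 -0.61 -0.53] [-22.8   0. ]
0.73 [-2.4  -0.6  -0.65] [-25.3  -0.6]
0.68 [-2.36 -0.59 -0.78] [-27.7  -1.4]
0.63 [-2.32 -0.58 -0.91] [-30.1  -2.3]
0.58 [-2.27 -0.57 -1.03] [-32.5  -3.4]
0.52 [-2.22 -0.55 -1.15] [-34.8  -4.5]
0.47 [-2.16 -0.54 -1.27] [-37.   -5.8]
0.42 [-2.09 -0.52 -1.38] [-39.1  -7.2]
0.37 [-2.02 -0.5  -1.49] [-41.2  -8.7]
0.32 [-1.94 -0.48 -1.6 ] [-43.2 -10.3]
0.27 [-1.86 -0.46 -1.7 ] [-45.1 -11.9]
0.21 [-1.77 -0.44 -1.79] [-47.  -13.7]
0.16 [-1.68 -0.42 -1.89] [-48.7 -15.6]
0.11 [-1.58 -0.39 -1.97] [-50.3 -17.6]
```

```bash
python3 -m handwheel '[{"xyz":[-2.4,-0.6,0.5],"rotation":[0,0,0],"grip":0.1},{"xyz":[-2.4,-0.6,0.4],"rotation":[0,0,0],"grip":0.1},{"xyz":[-2.5,-0.6,0.3],"rotation":[0,0,0],"grip":0.1},{"xyz":[-2.5,-0.6,0.1],"rotation":[0,0,0],"grip":0.1},{"xyz":[-2.5,-0.6,0],"rotation":[0,0,0],"grip":0.1}]'>/dev/null; python3 -c "
from h import *
st()"
python3 -m handwheel '[{"xyz":[-2.5,-0.6,-0.1],"rotation":[0,0,0],"grip":0.1},{"xyz":[-2.5,-0.6,-0.3],"rotation":[0,0,0],"grip":0.1},{"xyz":[-2.4,-0.6,-0.4],"rotation":[0,0,0],"grip":0.1},{"xyz":[-2.4,-0.6,-0.5],"rotation":[0,0,0],"grip":0.1},{"xyz":[-2.4,-0.6,-0.6],"rotation":[0,0,0],"grip":0.1}]'>/dev/null; python3 -c "
from h import *
st()"
```

```text
t27.05 stage xy [52.8 -0. ] z 65.5 yaw 14.01 F(stage) [ 6.5  0.9 -2.1] gap 17.0 tau [ 0.65 -1.58  0.07]
t27.55 stage xy [40.9  0. ] z 64.7 yaw 14.02 F(stage) [6.2 1.7 4.6] gap 16.9 tau [ 0.69 -1.26 -0.03]
```

```bash
python3 -m handwheel '[{"xyz":[-2.4,-0.6,-0.8],"rotation":[0,0,0],"grip":0.1},{"xyz":[-2.3,-0.6,-0.9],"rotation":[0,0,0],"grip":0.1},{"xyz":[-2.3,-0.6,-1],"rotation":[0,0,0],"grip":0.1},{"xyz":[-2.2,-0.6,-1.2],"rotation":[0,0,0],"grip":0.1},{"xyz":[-2.2,-0.5,-1.3],"rotation":[0,0,0],"grip":0.1},{"xyz":[-2.1,-0.5,-1.4],"rotation":[0,0,0],"grip":0.1}]'>/dev/null; python3 -c "
from h import *
st()"
python3 -m handwheel '[{"xyz":[-2,-0.5,-1.5],"rotation":[0,0,0],"grip":0.1},{"xyz":[-1.9,-0.5,-1.6],"rotation":[0,0,0],"grip":0.1},{"xyz":[-1.9,-0.5,-1.7],"rotation":[0,0,0],"grip":0.1},{"xyz":[0,0,0],"rotation":[0,0,0],"grip":0.1}]'>/dev/null; python3 -c "
from h import *
st()"
```

```text
t28.15 stage xy [24.8 -0. ] z 58.1 yaw 14.01 F(stage) [-0.9  2.5 10. ] gap 16.8 tau [ 0.21 -0.05  0.06]
t28.55 stage xy [16.4 -0. ] z 51.9 yaw 13.99 F(stage) [-2.2  0.1  5.5] gap 17.0 tau [0.06 0.28 0.06]
```

```bash
python3 -m handwheel '[{"xyz":[-0.9,-0.2,-0.9],"rotation":[0,0,0],"grip":0.1},{"xyz":[-0.9,-0.2,-0.9],"rotation":[0,0,0],"grip":0.1},{"xyz":[-0.8,-0.2,-0.9],"rotation":[0,0,0],"grip":0.1},{"xyz":[-0.8,-0.2,-0.9],"rotation":[0,0,0],"grip":0.1},{"xyz":[0,0,0],"rotation":[0,0,0],"grip":0.1}]'>/dev/null; python3 -c "
from h import *
st()"
python3 -m handwheel '[{"xyz":[-0.4,-0.1,-0.5],"rotation":[0,0,0],"grip":0.1},{"xyz":[-0.4,-0.1,-0.5],"rotation":[0,0,0],"grip":0.1},{"xyz":[0,0,0],"rotation":[0,0,0],"grip":0.1}]'>/dev/null; python3 -c "
from h import *
st()"
python3 -m handwheel '[{"xyz":[-0.4,-0.1,-0.5],"rotation":[0,0,0],"grip":0.1},{"xyz":[0,0,0],"rotation":[0,0,0],"grip":0.1}]'>/dev/null; python3 -c "
from h import *
st()"
```

```text
t29.05 stage xy [12.6 -0.1] z 48.0 yaw 13.99 F(stage) [-3.9  0.3  5.7] gap 17.3 tau [-0.05  0.48  0.04]
t29.35 stage xy [11.7 -0. ] z 47.0 yaw 13.99 F(stage) [-4.2  0.9  5.8] gap 16.8 tau [-0.08  0.51 -0.03]
t29.55 stage xy [11.3 -0.1] z 46.5 yaw 13.98 F(stage) [-4.7  0.4  6. ] gap 16.9 tau [-0.1   0.5   0.04]
```

```bash
python3 -m handwheel '[{"xyz":[-0.4,-0.1,0.3],"rotation":[0,0,0],"grip":0.1},{"xyz":[-0.4,-0.1,0.3],"rotation":[0,0,0],"grip":0.1},{"xyz":[0,0,0],"rotation":[0,0,0],"grip":0.1}]'>/dev/null; python3 -c "
from h import *
st()
p=capture('side');save(p,'s2.png');st()
q=capture('wrist');save(q,'w14.png')
r=trace(p,'clip_tip')[:2]
for k in r: print('tip',k['score'],k['point'])
"
python3 -m handwheel '[{"xyz":[-0.3,-0.1,-0.4],"rotation":[0,0,0],"grip":0.1},{"xyz":[0,0,0],"rotation":[0,0,0],"grip":0.1}]'>/dev/null; python3 -c "
from h import *
st()"
```

```text
t29.85 stage xy [11.8 -0. ] z 47.0 yaw 13.99 F(stage) [-0.6 -0.2 -0.1] gap 17.2 tau [ 0.03 -0.21 -0.02]
t29.90 stage xy [11.8 -0.1] z 47.0 yaw 13.99 F(stage) [-0.5 -0.2 -1. ] gap 16.9 tau [-0.01 -0.19 -0.03]
t30.20 stage xy [11.6 -0.1] z 46.8 yaw 13.99 F(stage) [ 0.   0.1 -0.9] gap 16.9 tau [ 0.05 -0.23  0.01]
```

```bash
python3 -m handwheel '[{"xyz":[-0.4,-0.1,-0.5],"rotation":[0,0,0],"grip":0.1},{"xyz":[0,0,0],"rotation":[0,0,0],"grip":0.1}]'>/dev/null; python3 -c "
from h import *
st()"
python3 -m handwheel '[{"xyz":[-0.4,-0.1,-0.5],"rotation":[0,0,0],"grip":0.1},{"xyz":[0,0,0],"rotation":[0,0,0],"grip":0.1}]'>/dev/null; python3 -c "
from h import *
st()
p=capture('side');q=capture('wrist')
c=np.array(p['color'])[190:270,240:360,::-1]; d=np.array(q['color'])[:,:,::-1][120:320,220:420]
out=np.zeros((600,800,3),np.uint8); out[:266,:400]=cv2.resize(c,(400,266),interpolation=cv2.INTER_CUBIC); out[:400,400:]=cv2.resize(d,(400,400)); cv2.imwrite('pics/v15.png',out)"
```

```text
t30.40 stage xy [11.3 -0.1] z 46.5 yaw 14.00 F(stage) [0.2 0.7 0.8] gap 17.2 tau [ 0.08 -0.3  -0.03]
t30.60 stage xy [10.8 -0. ] z 45.9 yaw 14.00 F(stage) [0.1 0.6 0.8] gap 17.5 tau [ 0.07 -0.3   0.02]
```

```bash
python3 -m handwheel '[{"xyz":[-0.4,-0.1,-0.5],"rotation":[0,0,0],"grip":0.1},{"xyz":[0,0,0],"rotation":[0,0,0],"grip":0.1},{"xyz":[0,0,0],"rotation":[0,0,0],"grip":0.1}]'>/dev/null; python3 -c "
from h import *
st()"
python3 -m handwheel '[{"xyz":[-0.4,-0.1,-0.5],"rotation":[0,0,0],"grip":0.1},{"xyz":[0,0,0],"rotation":[0,0,0],"grip":0.1},{"xyz":[0,0,0],"rotation":[0,0,0],"grip":0.1}]'>/dev/null; python3 -c "
from h import *
st()"
```

```text
t31.00 stage xy [10.2 -0.1] z 45.3 yaw 13.99 F(stage) [ 0.2 -0.2  1.8] gap 17.3 tau [ 0.1  -0.36 -0.  ]
t31.30 stage xy [ 9.6 -0. ] z 44.7 yaw 14.00 F(stage) [-0.2 -0.5  1.2] gap 17.3 tau [ 0.03 -0.26 -0.01]
```

```bash
python3 -c "
from h import *
p=capture('side');q=capture('wrist');save(p,'s16.png');save(q,'w16.png')
c=np.array(p['color'])[195:260,245:335,::-1]; d=np.array(q['color'])[:,:,::-1][110:310,230:410]
out=np.zeros((600,800,3),np.uint8); out[:325,:450]=cv2.resize(c,(450,325),interpolation=cv2.INTER_CUBIC); out[:388,450:]=cv2.resize(d,(350,388)); 
b=cv2.imread('pics/s0.png') if 0 else cv2.imread('pics/side0.png')
out[340:600,:360]=cv2.resize(b[195:260,245:335],(360,260),interpolation=cv2.INTER_CUBIC)
b=cv2.imread('pics/w14.png'); out[395:600,450:740]=cv2.resize(b[110:310,230:410],(290,322))[60:265]
cv2.imwrite('pics/v16.png',out)
for n,c in(('side',p),('wrist',q)):
  for k in trace(c,'clip_knob')[:1]: print(n,k['score'],k['point'])"
```

```text
side 0.67 [290.7, 245.1]
wrist 0.61 [226.8, 316.8]
```

View pics/v16.png

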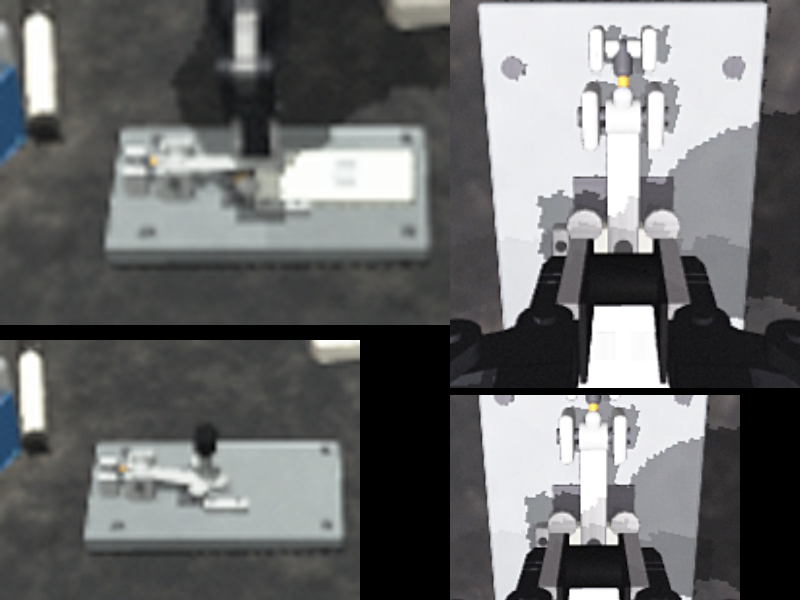

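The knob (row about 280 in the right inset) is still between the pads and the arm is almost flat over the carrier. I'll check numerically whether the knob moved with the tool between the two wrist pictures.

```bash
python3 -c "
from h import *
for n in('w3','w14','w16'):
  g=cv2.cvtColor(cv2.imread('pics/'+n+'.png'),cv2.COLOR_BGR2GRAY)
  for c in (312,320,328): print(n,c,list(g[234:290:2,c]))
"
python3 - <<'E'
from h import *
p=capture('wrist'); st()
T=np.array(sense()['tool_pos'])
# predicted image row of the knob's upper front edge if knob centre at angle th
for th in(0,.04,.08,.12,.16,.2):
    ph=np.arctan2(26,42)+th; x=52-49.4*np.cos(ph); z=29+49.4*np.sin(ph)
    r=[]
    for al in np.linspace(0,2*np.pi,60):
        w=O+B@np.array([(x+7*np.cos(al))/1000,0]); r.append(proj(p,[w[0],w[1],(z+7*np.sin(al))/1000])[0])
    # arm tip point
    print(th,'knob rows %.1f..%.1f'%(min(r),max(r)), 'knob stage x,z',round(x,1),round(z,1),'tool rel',np.round([x-(B.T@(T[:2]-O)*1000)[0],z-T[2]*1000],1))
E
```

```text
w3 312 [np.uint8(163), np.uint8(163), np.uint8(161), np.uint8(161), np.uint8(158), np.uint8(167), np.uint8(191), np.uint8(11), np.uint8(21), np.uint8(22), np.uint8(16), np.uint8(24), np.uint8(25), np.uint8(33), np.uint8(33), np.uint8(30), np.uint8(27), np.uint8(29), np.uint8(20), np.uint8(8), np.uint8(212), np.uint8(233), np.uint8(230), np.uint8(229), np.uint8(228), np.uint8(228), np.uint8(229), np.uint8(228)]
w3 320 [np.uint8(100), np.uint8(101), np.uint8(101), np.uint8(102), np.uint8(101), np.uint8(103), np.uint8(101), np.uint8(17), np.uint8(18), np.uint8(17), np.uint8(19), np.uint8(23), np.uint8(27), np.uint8(28), np.uint8(32), np.uint8(33), np.uint8(30), np.uint8(27), np.uint8(23), np.uint8(9), np.uint8(210), np.uint8(230), np.uint8(229), np.uint8(228), np.uint8(228), np.uint8(228), np.uint8(230), np.uint8(229)]
w3 328 [np.uint8(136), np.uint8(135), np.uint8(138), np.uint8(135), np.uint8(131), np.uint8(135), np.uint8(135), np.uint8(14), np.uint8(17), np.uint8(20), np.uint8(20), np.uint8(24), np.uint8(29), np.uint8(27), np.uint8(32), np.uint8(30), np.uint8(33), np.uint8(27), np.ui
[... 2468 characters left out ...]
(255), np.uint8(255), np.uint8(255), np.uint8(255), np.uint8(255), np.uint8(255), np.uint8(255), np.uint8(251), np.uint8(250), np.uint8(250), np.uint8(250)]
t31.55 stage xy [ 9.7 -0. ] z 44.7 yaw 14.00 F(stage) [ 0.4 -0.5  0.4] gap 17.3 tau [ 0.01 -0.22  0.02]
0 knob rows 243.8..270.3 knob stage x,z 10.0 55.0 tool rel [ 0.3 10.3]
0.04 knob rows 243.4..270.3 knob stage x,z 11.1 56.7 tool rel [ 1.4 11.9]
0.08 knob rows 242.9..270.1 knob stage x,z 12.2 58.3 tool rel [ 2.6 13.6]
0.12 knob rows 242.3..269.8 knob stage x,z 13.4 59.8 tool rel [ 3.8 15.1]
0.16 knob rows 241.4..269.3 knob stage x,z 14.7 61.4 tool rel [ 5.  16.6]
0.2 knob rows 240.4..268.7 knob stage x,z 16.0 62.8 tool rel [ 6.3 18.1]
```

```bash
python3 - <<'E'
from h import *
def edges(n):
    g=cv2.cvtColor(cv2.imread('pics/'+n+'.png'),cv2.COLOR_BGR2GRAY).astype(float)[225:290,308:334]
    g=np.median(g[:,[2,3,4,20,21,22]],1); d=np.where(g<60)[0]+225
    return d.min(),d.max()+1
for n in('w3','w14','w16'): print(n,edges(n))
p=capture('wrist'); T=np.array(sense()['tool_pos']); tx=(B.T@(T[:2]-O)*1000)[0]; tz=T[2]*1000
def rows(x,z):
    r=[]
    for al in np.linspace(0,2*np.pi,90):
        w=O+B@np.array([(x+7*np.cos(al))/1000,0]); r.append(proj(p,[w[0],w[1],(z+7*np.sin(al))/1000])[0])
    return np.array([min(r),max(r)])
b=np.array(edges('w3'))-rows(tx-.3,tz+13.2); print('bias',b)
for th in np.arange(-.04,.34,.04):
    ph=np.arctan2(26,42)+th; x=52-49.4*np.cos(ph); z=29+49.4*np.sin(ph); print(round(th,2),(rows(x,z)+b).round(1),round(x-tx,1),round(z-tz,1))
E
```

```text
w3 (np.int64(247), np.int64(273))
w14 (np.int64(241), np.int64(267))
w16 (np.int64(241), np.int64(267))
bias [-0.38694036 -1.50812763]
-0.04 [243.6 268.7] -0.7 8.5
0.0 [243.4 268.8] 0.3 10.2
0.04 [243.  268.8] 1.4 11.9
0.08 [242.5 268.6] 2.5 13.5
0.12 [241.9 268.3] 3.7 15.1
0.16 [241.  267.8] 5.0 16.6
0.2 [240.  267.2] 6.3 18.1
0.24 [238.8 266.3] 7.7 19.5
0.28 [237.5 265.3] 9.1 20.8
0.32 [235.9 264.1] 10.6 22.1
```

The picture check puts the clip at about 0.17, so the knob shifted a few mm in the pads and the tip isn't down yet. I'll keep lowering.

```bash
python3 -m handwheel '[{"xyz":[-0.4,-0.1,-0.5],"rotation":[0,0,0],"grip":0.1},{"xyz":[-0.4,-0.1,-0.5],"rotation":[0,0,0],"grip":0.1},{"xyz":[0,0,0],"rotation":[0,0,0],"grip":0.1},{"xyz":[0,0,0],"rotation":[0,0,0],"grip":0.1}]'>/dev/null; python3 -c "
from h import *
st()"
python3 -m handwheel '[{"xyz":[-0.4,-0.1,-0.5],"rotation":[0,0,0],"grip":0.1},{"xyz":[0,0,0],"rotation":[0,0,0],"grip":0.1},{"xyz":[0,0,0],"rotation":[0,0,0],"grip":0.1}]'>/dev/null; python3 -c "
from h import *
st()"
python3 -m handwheel '[{"xyz":[-0.4,-0.1,-0.5],"rotation":[0,0,0],"grip":0.1},{"xyz":[0,0,0],"rotation":[0,0,0],"grip":0.1},{"xyz":[0,0,0],"rotation":[0,0,0],"grip":0.1}]'>/dev/null; python3 -c "
from h import *
st()"
```

```text
t32.00 stage xy [8.8 0. ] z 43.7 yaw 14.00 F(stage) [-1.6 -0.1  1. ] gap 17.0 tau [-0.04 -0.21  0.  ]
t32.30 stage xy [ 8.4 -0. ] z 43.3 yaw 14.00 F(stage) [-0.5 -0.1  1.2] gap 17.3 tau [-0.05 -0.14  0.03]
t32.60 stage xy [ 8. -0.] z 42.7 yaw 13.99 F(stage) [-0.2  0.   2. ] gap 16.9 tau [-0.07 -0.08 -0.03]
```

```bash
cat >> h.py <<'E'
def edges(p):
    g=cv2.cvtColor(np.array(p["color"]),cv2.COLOR_RGB2GRAY).astype(float)[225:290,308:334]
    g=np.median(g[:,[2,3,4,20,21,22]],1); a=np.interp; 
    i=np.where(g<60)[0]; lo,hi=i.min(),i.max()
    print("edges %.2f %.2f"%(225+lo-(60-g[lo])/(g[lo-1]-g[lo]), 225+hi+(60-g[hi])/(g[hi+1]-g[hi])))
E
python3 -c "
from h import *
p=capture('wrist');edges(p);edges({'color':cv2.imread('pics/w16.png')})"
python3 -m handwheel '[{"xyz":[-0.4,-0.1,-0.5],"rotation":[0,0,0],"grip":0.1},{"xyz":[0,0,0],"rotation":[0,0,0],"grip":0.1},{"xyz":[0,0,0],"rotation":[0,0,0],"grip":0.1}]'>/dev/null; python3 -c "
from h import *
st()"
python3 -m handwheel '[{"xyz":[-0.4,-0.1,-0.5],"rotation":[0,0,0],"grip":0.1},{"xyz":[0,0,0],"rotation":[0,0,0],"grip":0.1},{"xyz":[0,0,0],"rotation":[0,0,0],"grip":0.1}]'>/dev/null; python3 -c "
from h import *
st();p=capture('wrist');edges(p)"
```

```text
edges 240.48 267.05
edges 240.46 266.54
t32.95 stage xy [ 7.6 -0. ] z 42.2 yaw 13.99 F(stage) [-1.  -0.1  1.4] gap 17.1 tau [-0.11 -0.1   0.01]
t33.25 stage xy [ 7.2 -0. ] z 41.8 yaw 14.00 F(stage) [-0.  -0.4  1. ] gap 16.8 tau [-0.05 -0.11  0.03]
edges 240.49 267.17
```

```bash
python3 -m handwheel '[{"xyz":[-0.4,-0.1,-0.5],"rotation":[0,0,0],"grip":0.1},{"xyz":[0,0,0],"rotation":[0,0,0],"grip":0.1},{"xyz":[0,0,0],"rotation":[0,0,0],"grip":0.1}]'>/dev/null; python3 -c "
from h import *
st()"
python3 -m handwheel '[{"xyz":[-0.4,-0.1,-0.5],"rotation":[0,0,0],"grip":0.1},{"xyz":[0,0,0],"rotation":[0,0,0],"grip":0.1},{"xyz":[0,0,0],"rotation":[0,0,0],"grip":0.1}]'>/dev/null; python3 -c "
from h import *
st();p=capture('wrist');edges(p)"
python3 -m handwheel '[{"xyz":[-0.4,-0.1,-0.5],"rotation":[0,0,0],"grip":0.1},{"xyz":[0,0,0],"rotation":[0,0,0],"grip":0.1},{"xyz":[0,0,0],"rotation":[0,0,0],"grip":0.1}]'>/dev/null; python3 -c "
from h import *
st();p=capture('wrist');edges(p)"
```

```text
t33.60 stage xy [6.9 0. ] z 41.2 yaw 14.00 F(stage) [-1.1 -0.2  1.2] gap 16.8 tau [-0.09 -0.13 -0.04]
t33.90 stage xy [ 6.6 -0. ] z 41.0 yaw 14.00 F(stage) [-0.4  0.1  2.9] gap 17.1 tau [-0.08 -0.13 -0.03]
edges 240.48 267.17
t34.25 stage xy [ 6.6 -0. ] z 40.9 yaw 14.00 F(stage) [-0.9  0.   5.5] gap 17.1 tau [-0.02 -0.08  0.  ]
edges 240.48 267.18
```

Contact is clear: the tool stopped at z 41.0 and Fz stepped from about 1 to 5.5 N, so the clip rests on the carrier. I'll ease off a touch, release and lift away.

```bash
python3 -m handwheel '[{"xyz":[0.3,0.1,0.4],"rotation":[0,0,0],"grip":0.1},{"xyz":[0,0,0],"rotation":[0,0,0],"grip":0.1},{"xyz":[0,0,0],"rotation":[0,0,0],"grip":0.22},{"xyz":[0,0,0],"rotation":[0,0,0],"grip":0.3},{"xyz":[0,0,0],"rotation":[0,0,0],"grip":0.4},{"xyz":[0,0,0],"rotation":[0,0,0],"grip":0.5},{"xyz":[0,0,0],"rotation":[0,0,0],"grip":0.5}]'>/dev/null; python3 -c "
from h import *
st();p=capture('wrist');save(p,'w17.png')
try: edges(p)
except Exception as e: print(e)"
python3 -m handwheel '[{"xyz":[0,0,8],"rotation":[0,0,0],"grip":0.5},{"xyz":[0,0,20],"rotation":[0,0,0],"grip":0.5},{"xyz":[0,0,30],"rotation":[0,0,0],"grip":0.5},{"xyz":[-20,-5,30],"rotation":[0,0,0],"grip":0.5},{"xyz":[-20,-5,0],"rotation":[0,0,0],"grip":0.5},{"xyz":[0,0,0],"rotation":[0,0,0],"grip":0.5},{"xyz":[0,0,0],"rotation":[0,0,0],"grip":0.5}]'>/dev/null
python3 - <<'E'
from h import *
st(); p=capture('wrist'); save(p,'w18.png')
r=trace(p,'carrier')[0]; c=rect(p,r['region'],.023); print('carrier',r['score'],c,B.T@(c[:2]/1000-O)*1000)
r=trace(p,'clip_knob')[0]; ys,xs=np.where(r['region']); print('knob',r['score'],r['point'],ys.min(),ys.max())
g=cv2.cvtColor(np.array(p['color']),cv2.COLOR_RGB2GRAY)
m=(g<60).astype(np.uint8); n,l,s,ce=cv2.connectedComponentsWithStats(m)
for i in range(1,n):
    if 150<s[i,4]<1500 and 280<ce[i][0]<360 : print('dark',s[i],ce[i].round(1))
for th in(0,.08,.12,.2,.3):
    ph=np.arctan2(26,42)+th; x=52-49.4*np.cos(ph); z=29+49.4*np.sin(ph)
    w=O+B@np.array([x/1000,0]); print(th,np.round(proj(p,[w[0],w[1],z/1000]),1))
E
```

```text
t35.00 stage xy [6.2 0. ] z 40.5 yaw 14.00 F(stage) [-0.  -0.2 -0.3] gap 42.3 tau [-0.02  0.04 -0.06]
edges 239.89 266.78
t35.75 stage xy [-34.5  -0.1] z 129.2 yaw 13.99 F(stage) [ 0.2  0.4 -0.1] gap 42.6 tau [ 0.03 -0.05  0.01]
carrier 0.82 [509.1  94.   76.   35.8  13.8] [-28.71483937   1.64563063]
knob 0.85 [134.3, 314.5] 84 161
dark [308 139  23  18 321] [319.1 147.1]
0 [151.5 320.5]
0.08 [149.3 320.5]
0.12 [148.  320.5]
0.2 [145.1 320.6]
0.3 [140.8 320.6]
```

```bash
python3 - <<'E'
from h import *
p=capture('top')
for q,z in(("timer_b",.02),("vial_b",.06),("bottle_b",.1)):
    r=trace(p,q)
    if r: print(q,round(r[0]["score"],2),np.round(atz(p,r[0]["point"],z),4))
st(); print(close_job())
E
```

```text
timer_b 0.64 [ 0.4922 -0.0978  0.02  ]
bottle_b 0.76 [0.577  0.3198 0.1   ]
t36.10 stage xy [-34.7  -0. ] z 128.2 yaw 14.00 F(stage) [-0.5  0.3  0.4] gap 42.7 tau [ 0.04 -0.02  0.03]
the job is handed in; nothing more can be done
None
```

The job is done and handed in at t = 36.1 s, with the carrier home under the stop posts and the clip holding it down.

**What I did:**
- **Clip up:** I pinched the knob, swung the clip fully up and let go. It stayed open.
- **Carrier:** I laid it on the stage and touched the fence at about 3 N. I then slid it under both post heads until the posts were felt. The highest seating force I read was about 5 N at the posts and 3 N at the fence, under the 10 N limit.
- **Clip down:** I held the knob all the way down until the tip was felt resting on the carrier, eased off and released.

**Last checks:**
- **Clip:** the knob is where it should be for a clip angle of about 0.14 (expected 0.12).
- **Carrier:** its rear end had not moved since seating, and its yaw reads 13.8° against the stage's 14.0°. The front end is hidden by the clip. The last clear picture, before the clip came down, showed it under both heads with the pin pushed in.
- **Robot:** nothing was in contact with it and the measured forces were near zero.

**What disagreed or was not confirmed:**
- The knob slipped about 6 mm in the pads while I lowered the clip. By tool position alone the clip seemed down too early, so I checked it in the wrist picture and kept lowering until I felt contact.
- The wrist camera reads about 1.5 mm off sideways, so I relied on the felt contacts instead.
- In the final top view the timer and bottle were within about 4 mm of their first readings, which is about the measurement scatter. The vial was not detected there, though the arm never went near it.

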